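# Clear, load and lock the colour-coded instrument tray

## Task

A jar and a marker pen were left in the instrument tray and block its retaining bar: first stand the jar upright on the blue mat and lay the marker on the mat too, then slide the bar fully to the far end of the tray. Lay every instrument that is on the worktop flat in the compartment marked with its own handle's colour, handle at the end with the coloured tab, and slide the bar fully home over the handles again. Do not tip the jar over, and leave the timer, the orange-lidded cup and the cartons where they are.

Things in the scene. Friction and masses are not known exactly. Their poses are not given: they have to be found in the camera images.
- tray: fixed steel tray 228 (x) x 198 (y) x 26 mm. Origin under its middle; +x from the near end (tabs) to the far end. Floor top z = 4 mm, walls 5 mm. 4 compartments along x, centred y = -60, -20, 20, 60, clear width 36, between 4 mm fins at y = -80, -40, 0, 40, 80, tops z = 22. Fins only at x = -109 to -83 and -19 to 51; gap for fingers between; open well at x = 51 to 109.
- bar (a joint): slide of the retaining bar, m along the tray's +x: 0 = fully home (bar centred at tray x = -50 mm, over the finger gap), 0.131 = far end (x = +81 mm). Steel bar 22 mm along x, 206 mm across the tray, z = 27 to 35 mm; cannot come off, 1.5 N friction, stays where left. Jar and marker in the tray stop it short of the far end.
- bar_knob (a point): middle of the black grip block on top of the middle of the bar, 24 mm along the tray's x, 16 mm along the tray's y, 28 mm high; its top is 14 mm above this point, the bar's top 13 mm below it. Axes as the tray.
- spatula: spatula with a red handle, 145 mm long, 35 g, possibly absent. Origin: middle of the handle, 8 mm above what it lies on; x runs along it from handle to tip. Handle a bar from x = -50 to +50 mm, 14 mm wide (y), 16 mm high (z); from there a thin steel shaft and a flat square-ended steel blade reach to x = +95 mm, on the handle's axis.
- tab_red: red plastic clip fixed on the tray's near end wall, 12 x 30 mm, top 30 mm above the worktop; marks the red compartment (varies). Origin: at worktop height, mid wall thickness, on the compartment's centre line; axes as the tray. In this frame the compartment begins at x = 2.5 mm and the middle of the finger gap is at x = 60.5 mm.
- brush: brush with a blue handle, 145 mm long, 35 g, possibly absent. Origin: middle of the handle, 8 mm above what it lies on; x runs along it from handle to tip. Handle a bar from x = -50 to +50 mm, 14 mm wide (y), 16 mm high (z); from there a thin steel shaft and a short black brush head reach to x = +95 mm, on the handle's axis.
- tab_blue: blue plastic clip fixed on the tray's near end wall, 12 x 30 mm, top 30 mm above the worktop; marks the blue compartment (varies). Origin: at worktop height, mid wall thickness, on the compartment's centre line; axes as the tray. In this frame the compartment begins at x = 2.5 mm and the middle of the finger gap is at x = 60.5 mm.
- scoop: scoop with a yellow handle, 145 mm long, 35 g, possibly absent. Origin: middle of the handle, 8 mm above what it lies on; x runs along it from handle to tip. Handle a bar from x = -50 to +50 mm, 14 mm wide (y), 16 mm high (z); from there a thin steel shaft and a small steel scoop reach to x = +95 mm, on the handle's axis.
- tab_yellow: yellow plastic clip fixed on the tray's near end wall, 12 x 30 mm, top 30 mm above the worktop; marks the yellow compartment (varies). Origin: at worktop height, mid wall thickness, on the compartment's centre line; axes as the tray. In this frame the compartment begins at x = 2.5 mm and the middle of the finger gap is at x = 60.5 mm.
- probe: probe with a green handle, 145 mm long, 35 g, possibly absent. Origin: middle of the handle, 8 mm above what it lies on; x runs along it from handle to tip. Handle a bar from x = -50 to +50 mm, 14 mm wide (y), 16 mm high (z); from there a thin steel shaft and a thin steel rod with a ball end reach to x = +95 mm, on the handle's axis.
- tab_green: green plastic clip fixed on the tray's near end wall, 12 x 30 mm, top 30 mm above the worktop; marks the green compartment (varies). Origin: at worktop height, mid wall thickness, on the compartment's centre line; axes as the tray. In this frame the compartment begins at x = 2.5 mm and the middle of the finger gap is at x = 60.5 mm.
- jar: cream screw-lid jar, 46 mm across (body 43, lid 46.4 from z = 53 up), 72 mm high, 90 g, standing in the far well of the tray. Origin: middle of its underside, z up.
- marker: white marker pen with black cap, 131 mm long (y), 14 mm wide (x), 13 mm high, lying across the tray on the long divider fins. Origin: underside, middle of its length; y along it.
- mat: flat blue mat fixed on the worktop, 130 (x) x 200 (y) x 3 mm. Origin: middle of its underside, on the worktop.
- timer: white bench timer, 62 x 68 x 22 mm, a bystander; origin underside centre.
- slips: small white and red carton, 62 x 63 x 30 mm, a bystander; origin underside centre.
- cup: specimen cup with orange lid, 66 mm across, 70 mm high, a bystander; origin underside centre.
- lancets: white and teal carton, 54 x 95 x 41 mm, a bystander; origin underside centre.
Things that resemble listed ones, but are neither listed nor needed, are in the scene too. Of the things that look like the scoop, the larger one is meant. Leave any green look-alike of the jar alone.

How it is judged:
By the outcome, as a careful person would: the job done as asked, in the order asked, and still so for the second after the job is handed in, with the robot touching nothing.
Of spatula, brush, scoop, probe only 2 to 4 are there at a start; the rules pass over those that are not, and their reading is None.
At some moment in a run one of spatula, brush, scoop, probe may be knocked a few centimetres aside while the robot is not near it.
It also fails if it takes over 210 s, if anything falls off the work surface, if the arm or the gripper's body presses on something with over 40 N, if the wrist force passes 120 N, or if a joint passes its speed limit or range.

## Robot

A 6-joint arm with a two-finger parallel gripper is mounted at the origin on a cart in front of the work surface, level with it; the furniture and walls round the work are solid. World frame = base frame: x ahead of the robot, y to its left, z up, the work surface at z = 0. Lengths are in m, angles in degrees, forces in N, time in s.
With the tool pointing down it reaches from about 0.3 to 0.75 m from the base axis. Payload 8.5 kg.
Tool frame: the origin (TCP) lies between the finger pads; the fingertips stand env.finger_overhang ahead of it and the grasp point (between the pads) lies 2 mm behind it (env.finger_overhang is the distance from the TCP to the fingertips, in m); z points along the fingers, y is the line along which they close (so a half turn about z gives the same grasp; the last joint's range is limited). The gripper opens to 85 mm and grips with 20 to 120 N. Pads are 22 mm wide; open, the fingers measure 114 mm over their backs; the gripper's body (76 mm by 85 mm) begins 54 mm behind the grasp point. The pads swing forward as they close: fully open they stand 13 mm farther back than shut.
Start: joints at [-82.294, 21.807, 74.336, -0, 83.858, -12.336], TCP at [0.188, -0.517, 0.248] pointing down, gripper open.
Joint ranges: [-178.18, 178.18], [-50.72, 133.34], [12.68, 142.11], [-81.47, 261.47], [9.98, 163.14], [-165.26, 165.26]. Speed limits (degrees/s): [136.94, 136.94, 180, 180, 180, 180].

## Interface

Orientations are given as a 3x3 rotation matrix whose columns are the frame's x, y, z axes.
In Python, from rig import env gives the robot as it stands. The module is installed in compiled form; this text tells all that it offers.
- The arm moves only by the tool jog_arm, never from a script. Its arguments are lists of equal length, an entry for each row: "hand": the finger opening in m, from 0 to 0.0854; "travel": the shift along the world's x, y, z in m, a list of three; "yaw": the turn about the world's z in rad. A call has exactly 5 rows; each row shifts and turns the commanded pose from where the row before left it; what a row does not reach is not made up. A row lasts 1/8 s, in which the tool goes at most 62.5 mm and 10.7 degrees, less where a joint would pass 70% of its speed; a pose out of reach is approached as far as the arm can. A call is refused whole if a number of a shift passes 0.0625 or a number of a turn 0.188, either way. A call with a gripper value outside its range is refused whole. The fingers move at their own pace and stop on an object; "grip_force" is the grip in N (left out, the last holds). Time passes only in rows, so rows that do not move let the fingers close, or fill a call up. It gives the time, the measured TCP pose, the force, the opening and the grip force at its end, in the units of the state.
- env.observe(): the state, without advancing time (a new reading comes with each control period).
- env.get_image(name): name is "scene" or "side" or "wrist"; returns the picture (384x512x3 uint8, red, green, blue); there is no depth.
- env.calibration(name): a dict with "fx", "fy", "cx", "cy" (pixels), "position" and "rotation" of the camera in the world; the wrist camera has in their place "hand_eye" (4x4, takes a point from camera to tool coordinates, whose origin is the TCP and whose axes are the flange's). Camera axes: x right, y down, z forward; pixel columns grow to the right and rows downward; lengths in m; the calibration is good to about 2 mm. A picture is of the moment at which its call begins: read the wrist's pose just before it. calibration takes no time and is no camera call.
- env.close_job(): hands the job in; it is judged then, once.
The state is a dict: "time_s": time; "q": joint angles; "qvel": joint speeds; "joint_efforts": joint torques, N m; "position": TCP position; "tool_rot": TCP orientation; "ft_force": force on the tool from outside, world axes, zero at the start; "wrist_torque": the same for the moment, N m; "grip_width": finger opening in m; "gripper_force": force on a finger pad.
Only numpy, scipy, OpenCV 4.12 (cv2) and the standard library are available. Lean on these libraries where they do the work, as an engineer would, in place of code of your own. Each camera call takes 0.05 s, during which the arm holds its last target. There are 200 camera calls.

## Working session

There is one attempt and no reset: what is moved stays moved. The work goes in short steps, Python scripts to look and compute and a tool call to move; the robot and the scene stay as the last step left them, time stands still between calls to the robot, and variables do not carry over. Pictures are saved under pics/ and viewed, at most 14 in all, crops included, and the job is handed in when it is done.

Besides the shell and the picture viewer there is one more tool, called after "Request:" as name(argument=value, ...) on one line, values as JSON. jog_arm: Moves the arm, as the interface text tells. Its arguments: {"type":"object","properties":{"hand":{"type":"array"},"travel":{"type":"array"},"yaw":{"type":"array"},"grip_force":{"type":"number"}},"required":["hand","travel","yaw"]}

```bash
mkdir -p pics; cat > h.py <<'E'
import numpy as np, cv2
from rig import env
def snap(n,f):
    s=env.observe(); im=env.get_image(n); cv2.imwrite('pics/'+f,cv2.cvtColor(im,cv2.COLOR_RGB2BGR)); return s,im
def cam(n,s=None):
    c=env.calibration(n); K=np.array([[c['fx'],0,c['cx']],[0,c['fy'],c['cy']],[0,0,1]])
    if n!='wrist': return K,np.array(c['rotation']),np.array(c['position'])
    H=np.array(c['hand_eye']);R=np.array(s['tool_rot']); return K,R@H[:3,:3],R@H[:3,3]+np.array(s['position'])
def ray(C,u,v):
    K,R,p=C; return p,R@np.linalg.solve(K,[u,v,1.])
def at(C,u,v,z):
    p,d=ray(C,u,v); return p+d*(z-p[2])/d[2]
def proj(C,X):
    K,R,p=C; y=K@(R.T@(np.array(X)-p)); return y[:2]/y[2]
def tri(C1,a,C2,b):
    p,d=ray(C1,*a);q,e=ray(C2,*b); t=np.linalg.lstsq(np.c_[d,-e],q-p,rcond=None)[0]
    x,y=p+d*t[0],q+e*t[1]; return (x+y)/2,np.linalg.norm(x-y)
E
python3 - <<'E'
from h import *
for n in ['scene','side','wrist']:
    s,im=snap(n,n+'0.png'); C=cam(n,s); print(n,C[2].round(3),C[1].round(2).tolist(),C[0][0,0])
    im=cv2.imread('pics/'+n+'0.png'); 
    cv2.imwrite('pics/'+n+'0b.png',cv2.resize(im,(800,600),interpolation=cv2.INTER_CUBIC))
s=env.observe();print({k:np.round(v,3).tolist() for k,v in s.items()},env.finger_overhang)
E
```

```text
scene [ 0.13  -0.802  0.832] [[0.87, -0.32, 0.37], [-0.49, -0.56, 0.67], [-0.01, -0.76, -0.65]] 378.18121522416993
side [ 0.187 -1.065  0.604] [[0.94, -0.12, 0.31], [-0.33, -0.41, 0.85], [0.03, -0.9, -0.43]] 385.222860109704
wrist [ 0.257 -0.492  0.373] [[0.34, -0.9, -0.26], [-0.94, -0.33, -0.09], [-0.0, 0.28, -0.96]] 265.30686566892507
{'time_s': 0.15, 'q': [-82.293, 21.832, 74.372, 0.0, 83.858, -12.336], 'qvel': [-0.085, -0.033, -0.103, 0.004, -0.091, -0.02], 'joint_efforts': [0.002, -44.863, -23.134, -0.0, 0.004, 0.0], 'position': [0.188, -0.516, 0.248], 'tool_rot': [[0.939, 0.343, -0.0], [0.343, -0.939, 0.001], [0.0, -0.001, -1.0]], 'ft_force': [-0.203, -0.09, 0.492], 'wrist_torque': [0.032, -0.006, -0.017], 'gripper_force': 0.0, 'grip_width': 0.085} 0.017
```

View pics/scene0b.png

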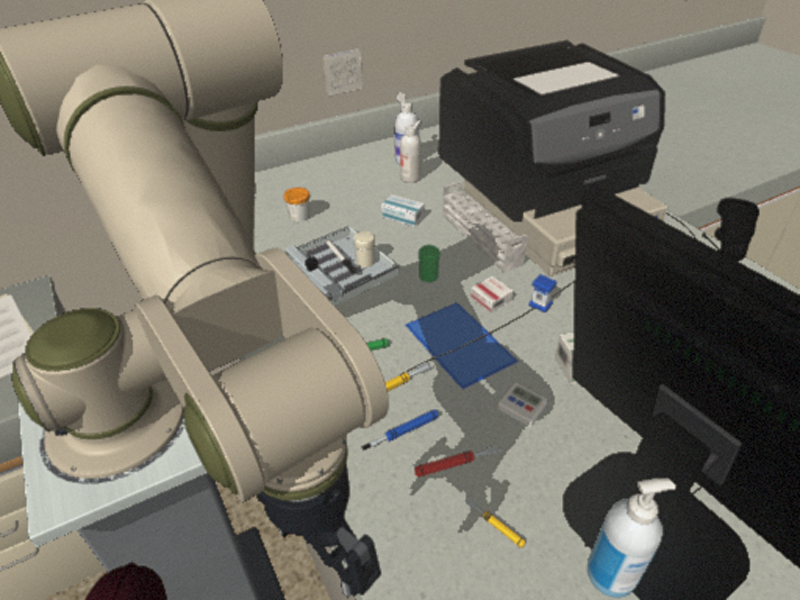

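View pics/side0b.png

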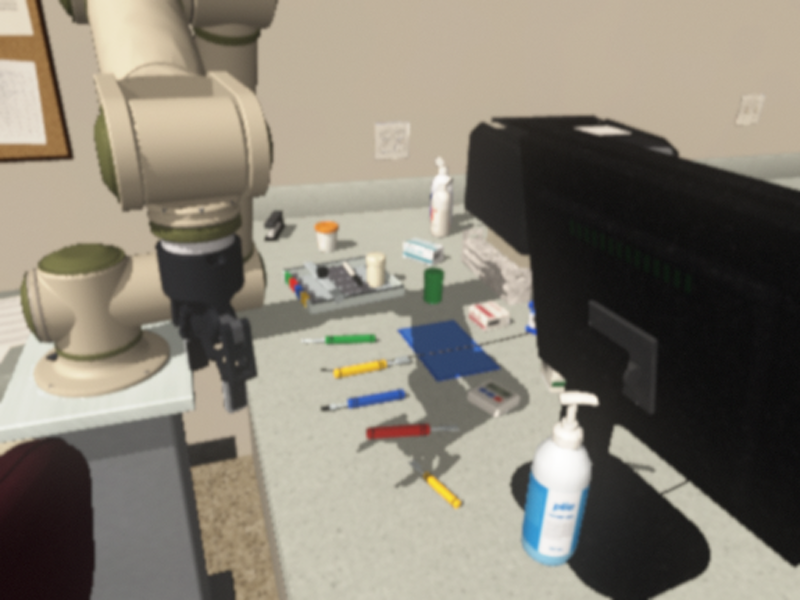

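The scene shows the tray at about (340,262), with jar (365,247), marker and knob in it, and the mat at (460,343). All four instruments are out: green (378,345), yellow (400,380), blue (415,425) and red (445,463). A smaller yellow look-alike sits at (505,530). The side view agrees.

```bash
python3 - <<'E'
from h import *
C=cam('side'); D=cam('scene')
for n,a,z in [('green l',(328,340),.008),('green r',(376,338),.008),('yel l',(335,372),.008),('yel r',(385,366),.008),('yel rr',(408,360),.005),('blue l',(350,403),.008),('blue r',(405,395),.008),('red l',(367,433),.008),('red r',(428,430),.008),('small l',(428,476),.008),('small r',(460,503),.008),('mat L',(399,330),.003),('mat T',(457,321),.003),('mat R',(498,366),.003),('mat B',(437,379),.003),('tray nearL',(286,272),.026),('tray B',(303,308),0.026),('tray R',(404,287),.026),('timer',(494,398),.01),('green jar base',(433,300),0),('cup',(327,248),0),('jar lid',(375,256),.076)]:
    print(n,at(C,a[0]*.64,a[1]*.64,z).round(3))
for n,a,z in [('tray',(288,248),.026),('tray',(350,230),.026),('tray',(398,266),.026),('tray',(333,296),.026),('jar lid',(366,236),.076),('greenjar',(429,278),0),('matL',(406,325),.003),('T',(460,303),.003),('R',(518,357),.003),('B',(463,386),.003),('red',(445,463),.008)]:
    print(n,at(D,a[0]*.64,a[1]*.64,z).round(3))
E
```

```text
green l [ 0.406 -0.056  0.008]
green r [ 0.498 -0.075  0.008]
yel l [ 0.392 -0.171  0.008]
yel r [ 0.484 -0.178  0.008]
yel rr [ 0.533 -0.166  0.005]
blue l [ 0.394 -0.268  0.008]
blue r [ 0.488 -0.274  0.008]
red l [ 0.398 -0.351  0.008]
red r [ 0.491 -0.372  0.008]
small l [ 0.453 -0.467  0.008]
small r [ 0.475 -0.527  0.008]
mat L [ 0.556 -0.049  0.003]
mat T [ 0.687 -0.047  0.003]
mat R [ 0.687 -0.232  0.003]
mat B [ 0.562 -0.238  0.003]
tray nearL [0.377 0.256 0.026]
tray B [0.38  0.059 0.026]
tray R [0.618 0.099 0.026]
timer [ 0.628 -0.329  0.01 ]
green jar base [0.678 0.066 0.   ]
cup [0.52  0.447 0.   ]
jar lid [0.573 0.178 0.076]
tray [0.435 0.295 0.026]
tray [0.59  0.289 0.026]
tray [0.622 0.108 0.026]
tray [0.455 0.087 0.026]
jar lid [0.583 0.182 0.076]
greenjar [0.677 0.065 0.   ]
matL [ 0.555 -0.044  0.003]
T [ 0.688 -0.043  0.003]
R [ 0.697 -0.228  0.003]
B [ 0.566 -0.235  0.003]
red [ 0.449 -0.358  0.008]
```

View pics/wrist0b.png

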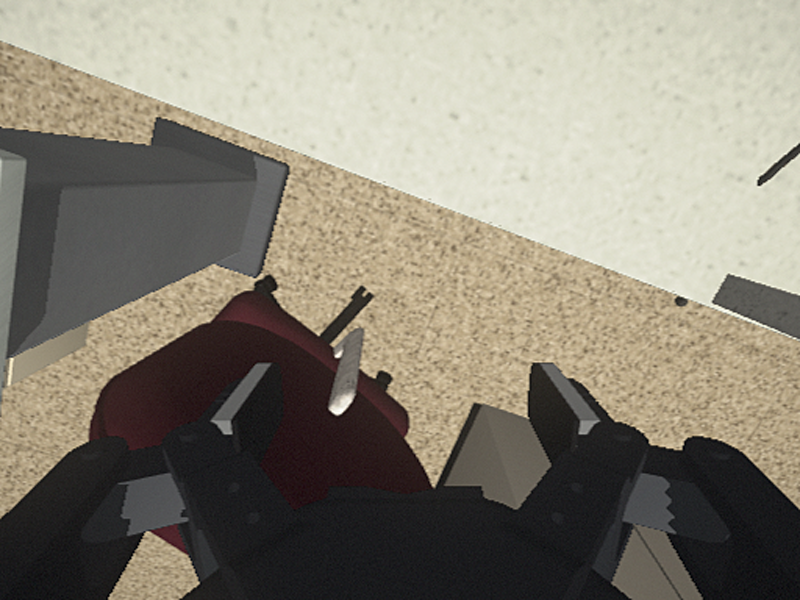

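The wrist view shows only floor and worktop edge. The rough positions are consistent: tray near (0.50,0.18), mat centred about (0.623,-0.14). Next I move the wrist camera over the instruments.

Request:
jog_arm(hand=[0.085, 0.085, 0.085, 0.085, 0.085], travel=[[0.02, 0.03, 0.01], [0.02, 0.03, 0.01], [0.02, 0.03, 0.01], [0.02, 0.03, 0.01], [0.02, 0.03, 0.01]], yaw=[-0.035, -0.035, -0.035, -0.035, -0.035])

```text
time_s: 0.78
position: [0.289, -0.3655, 0.2985]
tool_rot: [[0.985, 0.173, -0.0], [0.173, -0.985, 0.0], [-0.0, -0.0, -1.0]]
ft_force: [0.9, -0.6, 0.6]
grip_width: 0.0852
gripper_force: 0.0
```

Request:
jog_arm(hand=[0.085, 0.085, 0.085, 0.085, 0.085], travel=[[0.02, 0.03, 0], [0.02, 0.03, 0], [0.02, 0.03, 0], [0.02, 0.03, 0], [0, 0, 0]], yaw=[-0.035, -0.035, -0.035, -0.035, -0.035])

```text
time_s: 1.4
position: [0.3691, -0.2451, 0.2983]
tool_rot: [[1.0, 0.002, -0.0], [0.002, -1.0, 0.0], [-0.0, -0.0, -1.0]]
ft_force: [-0.9, -0.5, 0.7]
grip_width: 0.0847
gripper_force: 0.0
```

```bash
python3 - <<'E'
from h import *
import pickle
s,im=snap('wrist','w1.png'); pickle.dump(s,open('s1.pkl','wb')); print(s['position'].round(4) if hasattr(s['position'],'round') else s['position'],cam('wrist',s)[2])
cv2.imwrite('pics/w1b.png',cv2.resize(cv2.imread('pics/w1.png'),(800,600),interpolation=cv2.INTER_CUBIC))
E
```

```text
[ 0.3691 -0.2451  0.2983] [ 0.44240617 -0.24441903  0.42373837]
```

View pics/w1b.png

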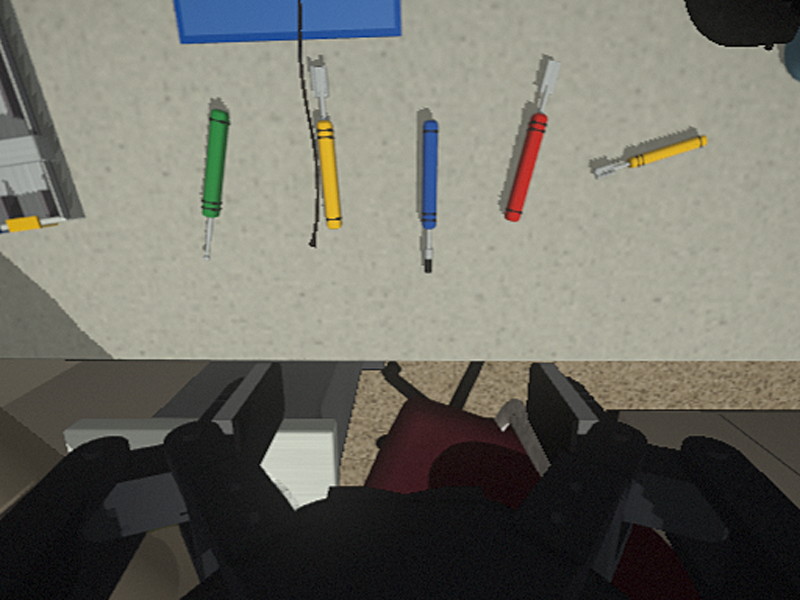

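Wrist view, 800×600 pixels, world +x pointing up:
- **Green:** handle (219,112)–(210,215), tip toward −x.
- **Large yellow scoop:** handle (325,122)–(334,227), tip toward +x.
- **Blue:** handle (430,122)–(428,227), tip toward −x.
- **Red:** handle (540,116)–(513,218), tip toward +x.
- **Small yellow at (670,150):** the look-alike.

A second view over the tray comes next.

Request:
jog_arm(hand=[0.085, 0.085, 0.085, 0.085, 0.085], travel=[[0.005, 0.04, 0.01], [0.005, 0.04, 0.01], [0.005, 0.04, 0], [0.005, 0.04, 0], [0.005, 0.04, 0]], yaw=[0, 0, 0, 0, 0])

```text
time_s: 2.08
position: [0.3934, -0.0463, 0.3183]
tool_rot: [[1.0, -0.001, -0.0], [-0.001, -1.0, -0.0], [-0.0, 0.0, -1.0]]
ft_force: [0.5, -0.5, -0.0]
grip_width: 0.0853
gripper_force: 0.0
```

Request:
jog_arm(hand=[0.085, 0.085, 0.085, 0.085, 0.085], travel=[[0.005, 0.04, 0], [0.005, 0.04, 0], [0, 0.04, 0], [0, 0.04, 0], [0, 0, 0]], yaw=[0, 0, 0, 0, 0])

```text
time_s: 2.7
position: [0.4035, 0.1143, 0.3182]
tool_rot: [[1.0, 0.002, -0.0], [0.002, -1.0, 0.0], [-0.0, -0.0, -1.0]]
ft_force: [-0.3, -0.1, -0.0]
grip_width: 0.0849
gripper_force: 0.0
```

```bash
python3 - <<'E'
from h import *
import pickle
s,im=snap('wrist','w2.png'); pickle.dump(s,open('s2.pkl','wb')); print(s['position'])
cv2.imwrite('pics/w2b.png',cv2.resize(cv2.imread('pics/w2.png'),(800,600),interpolation=cv2.INTER_CUBIC))
E
```

```text
[0.40350046 0.11426411 0.31816452]
```

View pics/w2b.png

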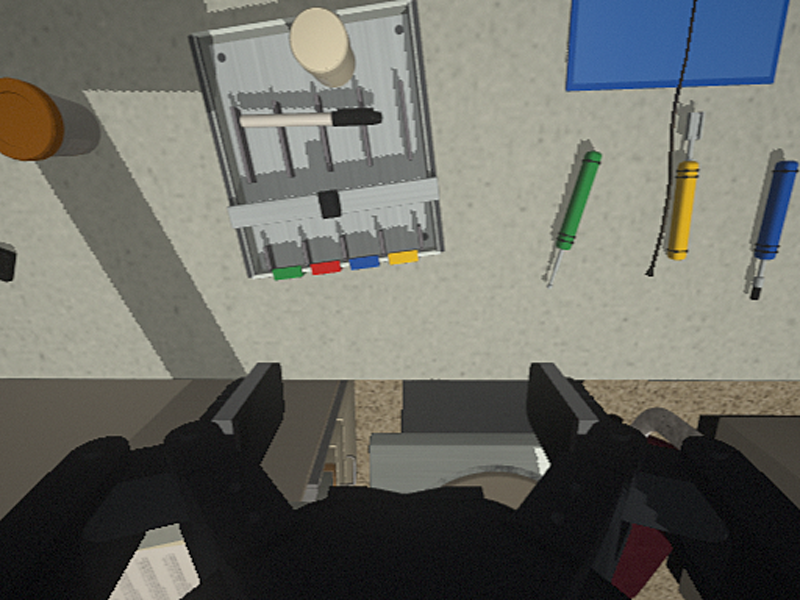

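The second wrist view shows, at 800×600:
- **Tray corners:** (249,277), (443,251), (413,0), (190,37).
- **Tabs, left to right:** green (287,273), red (326,268), blue (365,262), yellow (403,257).
- **Other tray items:** knob (330,204), marker from (241,119) to (382,117), jar lid (319,38).

The instruments are on the right.

```bash
python3 - <<'E'
from h import *
import pickle
from scipy.optimize import least_squares
C1=cam('wrist',pickle.load(open('s1.pkl','rb')));C2=cam('wrist',pickle.load(open('s2.pkl','rb')));S=cam('scene');D=cam('side')
k=.64
m=lambda a:np.array(a)*k
P={'green_hi':((219,112),(594,155)),'green_lo':((210,215),(566,245)),'yel_hi':((325,122),(687,164)),'yel_lo':((334,227),(678,257)),'blue_hi':((430,122),(788,164)),'blue_lo':((428,227),(766,256))}
for n,(a,b) in P.items():
    X,e=tri(C1,m(a),C2,m(b)); print(n,'tri',X.round(4),'e',e.round(4),'z12',at(C1,*m(a),.012)[:2].round(4),at(C2,*m(b),.012)[:2].round(4))
for n,a in {'red_hi':(540,116),'red_lo':(513,218)}.items(): print(n,at(C1,*m(a),.012)[:2].round(4))
L=[((-114,99,26),(249,277)),((-114,-99,26),(443,251)),((114,-99,26),(413,0)),((114,99,26),(190,37))]+[((-111.5,y,30),p) for y,p in zip((60,20,-20,-60),((287,271),(326,266),(365,261),(403,256)))]
def f(t):
    c,s=np.cos(t[2]),np.sin(t[2]); return np.concatenate([proj(C2,np.array([t[0]+c*x/1e3-s*y/1e3,t[1]+s*x/1e3+c*y/1e3,z/1e3]))-m(p) for (x,y,z),p in L])
r=least_squares(f,[.5,.18,.15],loss='soft_l1'); print('tray',r.x.round(4),np.degrees(r.x[2]).round(2)); print((f(r.x)/k).round(1))
x,y,t=r.x
R=np.array([[np.cos(t),-np.sin(t)],[np.sin(t),np.cos(t)]])
loc=lambda X:((X[:2]-[x,y])@R*1e3).round(1)
for n,a,b in [('jar scene',(319,38),(366,236)),('corner FR',(413,0),(398,266))]:
    X,e=tri(C2,m(a),S,m(b));print(n,X.round(4),e.round(4),loc(X))
X,e=tri(C2,m((319,38)),D,m((375,256)));print('jar side',X.round(4),e.round(4),loc(X))
X=at(C2,*m((319,38)),.076);print('jar z76',X.round(4),loc(X))
a,b=at(C2,*m((241,119)),.03),at(C2,*m((382,117)),.03);print('marker',a.round(4),b.round(4),((a+b)/2).round(4),loc(a),loc(b),np.linalg.norm(a-b))
for q in [(330,204),(317,191),(342,191),(317,217),(342,217)]: print('knob',loc(at(C2,*m(q),.062)),at(C2,*m(q),.062).round(4))
E
python3 - <<'E'
import cv2
a=cv2.imread('pics/w2.png')[0:190,110:300]; b=cv2.imread('pics/scene0.png')[130:200,170:270]
cv2.imwrite('pics/crop1.png',cv2.resize(a,(600,600),interpolation=cv2.INTER_CUBIC))
E
```

```text
green_hi tri [ 0.497  -0.0727  0.0099] e 0.0022 z12 [ 0.4978 -0.0737] [ 0.4958 -0.0716]
green_lo tri [ 0.4055 -0.0536  0.0124] e 0.0018 z12 [ 0.4046 -0.0533] [ 0.4064 -0.0538]
yel_hi tri [ 0.4888 -0.1693  0.0058] e 0.0024 z12 [ 0.4893 -0.1705] [ 0.4874 -0.165 ]
yel_lo tri [ 0.3932 -0.1741  0.0109] e 0.0007 z12 [ 0.393  -0.1743] [ 0.3938 -0.1734]
blue_hi tri [ 0.4886 -0.2674  0.0098] e 0.002 z12 [ 0.4893 -0.2674] [ 0.4875 -0.2653]
blue_lo tri [ 0.3938 -0.2672  0.0106] e 0.0018 z12 [ 0.393  -0.2671] [ 0.395  -0.2659]
red_hi [ 0.4945 -0.3684]
red_lo [ 0.4018 -0.3503]
tray [0.5    0.1912 0.1381] 7.91
[ 2.9  1.3 -1.3  1.6 -0.7 -5.   0.7 -6.5  0.2  0.9 -0.3  0.6 -0.6  0.4
  0.4  0.1]
jar scene [0.5809 0.1821 0.0763] 0.0028 [ 78.9 -20.2]
corner FR [0.6223 0.1083 0.0262] 0.0009 [109.7 -99. ]
jar side [0.5777 0.1832 0.074 ] 0.0049 [ 75.8 -18.6]
jar z76 [0.5796 0.1824 0.076 ] [ 77.6 -19.6]
marker [0.5262 0.2668 0.03  ] [0.5281 0.1363 0.03  ] [0.5271 0.2015 0.03  ] [36.3 71.3] [ 20.2 -58.3] 0.13051801761437673
knob [-49.3  -1.9] [0.4514 0.1825 0.062 ]
knob [-36.5   7.5] [0.4628 0.1936 0.062 ]
knob [-39.6 -14.7] [0.4628 0.1712 0.062 ]
knob [-59.1  11.9] [0.4398 0.1949 0.062 ]
knob [-62.2 -10.6] [0.4399 0.1722 0.062 ]
```

View pics/crop1.png

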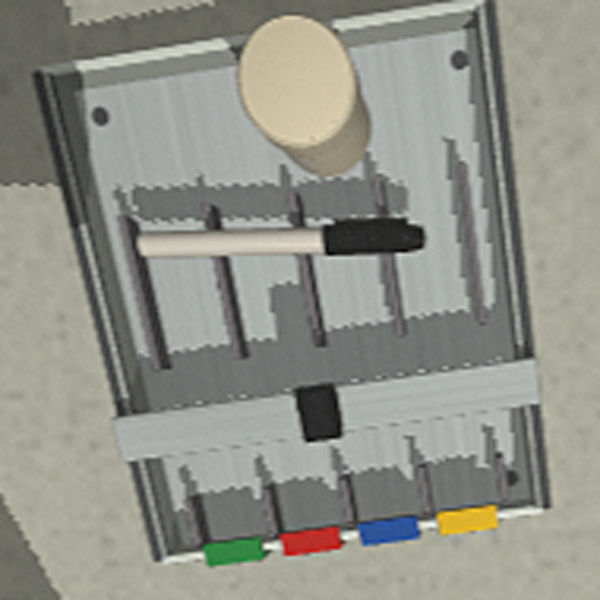

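The crop confirms the layout. The tray is at (0.500,0.191), yaw 7.9°, the jar axis at (0.579,0.183), and the marker is centred at (0.527,0.2015) lying along world y. Heights check out: lid top 0.076, handles about 0.01. I start with the jar.

Request:
jog_arm(hand=[0.085, 0.085, 0.085, 0.085, 0.085], travel=[[0.035, 0.014, -0.02], [0.035, 0.014, -0.02], [0.035, 0.014, -0.02], [0.035, 0.014, -0.02], [0.035, 0.013, -0.02]], yaw=[0, 0, 0, 0, 0])

```text
time_s: 3.38
position: [0.5802, 0.1806, 0.2173]
tool_rot: [[1.0, -0.002, -0.0], [-0.002, -1.0, -0.0], [-0.0, 0.0, -1.0]]
ft_force: [-0.5, -0.9, -0.3]
grip_width: 0.0853
gripper_force: 0.0
```

Request:
jog_arm(hand=[0.085, 0.085, 0.085, 0.085, 0.085], travel=[[0, 0, -0.03], [0, 0, -0.03], [0, 0, -0.02], [0, 0, 0], [0, 0, 0]], yaw=[0, 0, 0, 0, 0])

```text
time_s: 4.0
position: [0.5792, 0.1813, 0.1392]
tool_rot: [[1.0, -0.001, 0.001], [-0.001, -1.0, 0.0], [0.001, -0.0, -1.0]]
ft_force: [0.7, 0.4, -0.2]
grip_width: 0.0847
gripper_force: 0.0
```

```bash
python3 - <<'E'
from h import *
s,im=snap('wrist','w3.png'); print(s['position'])
C=cam('wrist',s); print(proj(C,[.579,.183,.076]))
cv2.imwrite('pics/w3b.png',cv2.resize(cv2.imread('pics/w3.png'),(800,600),interpolation=cv2.INTER_CUBIC))
S=cam('scene');print(at(S,600*.64,500*.64,0),at(S,555*.64,365*.64,0))
E
```

```text
[0.57923906 0.18131235 0.13924374]
[257.79026437 212.70383338]
[ 0.62247364 -0.52617123  0.        ] [ 7.46696123e-01 -2.76829549e-01  1.11022302e-16]
```

View pics/w3b.png

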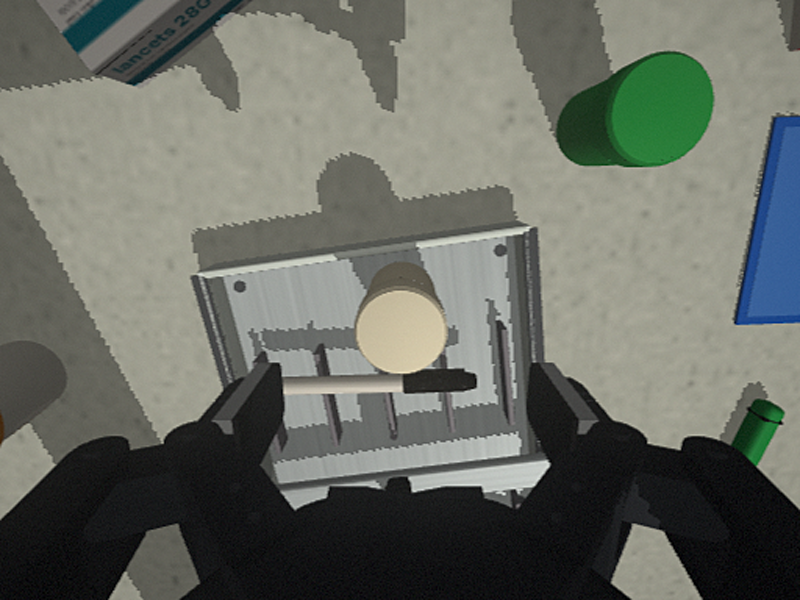

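The lid centre is at (402,331), within 1 px of the prediction. The marker and tray show as expected, and the fingers straddle the jar. I descend and grip.

Request:
jog_arm(hand=[0.085, 0.085, 0.085, 0.085, 0.085], travel=[[0, 0.001, -0.02], [0, 0, -0.02], [0, 0, -0.02], [0, 0, -0.02], [0, 0, 0]], yaw=[0, 0, 0, 0, 0])

```text
time_s: 4.68
position: [0.5783, 0.1831, 0.0581]
tool_rot: [[1.0, -0.0, -0.001], [-0.0, -1.0, -0.0], [-0.001, 0.0, -1.0]]
ft_force: [-0.3, 0.0, 0.6]
grip_width: 0.0847
gripper_force: 0.0
```

Request:
jog_arm(hand=[0.04, 0.04, 0.04, 0.04, 0.04], travel=[[0, 0, 0], [0, 0, 0], [0, 0, 0], [0, 0, 0], [0, 0, 0]], yaw=[0, 0, 0, 0, 0], grip_force=30)

```text
time_s: 5.3
position: [0.579, 0.1834, 0.0595]
tool_rot: [[1.0, -0.0, 0.002], [-0.0, -1.0, 0.0], [0.002, -0.0, -1.0]]
ft_force: [-0.8, -0.3, 5.8]
grip_width: 0.0455
gripper_force: 30.3
```

Gripped at 45.5 mm, which fits the lid. I lift and carry it to the mat at (0.65,-0.20).

Request:
jog_arm(hand=[0.04, 0.04, 0.04, 0.04, 0.04], travel=[[0, 0, 0.01], [0, 0, 0.02], [0, 0, 0.03], [0, 0, 0.03], [0, 0, 0.03]], yaw=[0, 0, 0, 0, 0])

```text
time_s: 5.92
position: [0.5783, 0.1833, 0.1798]
tool_rot: [[1.0, -0.0, 0.0], [-0.0, -1.0, 0.0], [0.0, -0.0, -1.0]]
ft_force: [0.2, 0.3, -1.8]
grip_width: 0.0456
gripper_force: 30.8
```

Request:
jog_arm(hand=[0.04, 0.04, 0.04, 0.04, 0.04], travel=[[0.003, -0.02, 0.01], [0.005, -0.03, 0], [0.008, -0.04, 0], [0.008, -0.04, 0], [0.008, -0.04, 0]], yaw=[0, 0, 0, 0, 0])

```text
time_s: 6.55
position: [0.6102, 0.0108, 0.1876]
tool_rot: [[1.0, -0.001, -0.002], [-0.001, -1.0, 0.0], [-0.002, -0.0, -1.0]]
ft_force: [-0.3, -0.2, -0.8]
grip_width: 0.0454
gripper_force: 30.9
```

Request:
jog_arm(hand=[0.04, 0.04, 0.04, 0.04, 0.04], travel=[[0.008, -0.04, 0], [0.008, -0.04, 0], [0.008, -0.04, 0], [0.008, -0.04, 0], [0.007, -0.033, -0.01]], yaw=[0, 0, 0, 0, 0])

```text
time_s: 7.18
position: [0.6491, -0.1826, 0.1779]
tool_rot: [[1.0, -0.002, -0.0], [-0.002, -1.0, -0.0], [-0.0, 0.0, -1.0]]
ft_force: [0.6, 0.4, -1.1]
grip_width: 0.0456
gripper_force: 30.9
```

Request:
jog_arm(hand=[0.04, 0.04, 0.04, 0.04, 0.04], travel=[[0, -0.01, -0.02], [0, -0.01, -0.03], [0, 0, -0.03], [0, 0, -0.01], [0, 0, 0]], yaw=[0, 0, 0, 0, 0])

```text
time_s: 7.8
position: [0.6491, -0.2001, 0.088]
tool_rot: [[1.0, -0.001, -0.001], [-0.001, -1.0, 0.0], [-0.001, -0.0, -1.0]]
ft_force: [-0.1, -0.1, 0.1]
grip_width: 0.0456
gripper_force: 30.9
```

Request:
jog_arm(hand=[0.04, 0.04, 0.04, 0.04, 0.04], travel=[[0, 0, -0.01], [0, 0, -0.01], [0, 0, -0.005], [0, 0, -0.003], [0, 0, -0.001]], yaw=[0, 0, 0, 0, 0])

```text
time_s: 8.43
position: [0.6495, -0.1997, 0.0593]
tool_rot: [[1.0, -0.0, 0.0], [-0.0, -1.0, -0.0], [0.0, 0.0, -1.0]]
ft_force: [1.0, 0.5, -0.2]
grip_width: 0.0453
gripper_force: 30.9
```

Request:
jog_arm(hand=[0.04, 0.05, 0.055, 0.065, 0.085], travel=[[0, 0, -0.001], [0, 0, 0], [0, 0, 0], [0, 0, 0], [0, 0, 0]], yaw=[0, 0, 0, 0, 0])

```text
time_s: 9.05
position: [0.6495, -0.1997, 0.0584]
tool_rot: [[1.0, -0.0, 0.0], [-0.0, -1.0, -0.0], [0.0, 0.0, -1.0]]
ft_force: [-0.8, 0.3, 0.5]
grip_width: 0.081
gripper_force: 0.0
```

Request:
jog_arm(hand=[0.085, 0.085, 0.085, 0.085, 0.085], travel=[[0, 0, 0], [0, 0, 0.01], [0, 0, 0.03], [0, 0, 0.04], [0, 0, 0.04]], yaw=[0, 0, 0, 0, 0])

```text
time_s: 9.68
position: [0.6494, -0.1997, 0.1804]
tool_rot: [[1.0, -0.0, 0.001], [-0.0, -1.0, -0.0], [0.001, 0.0, -1.0]]
ft_force: [0.3, -0.4, -0.5]
grip_width: 0.0854
gripper_force: 0.0
```

The jar is released. Next I go to the marker, turning the tool 90°.

Request:
jog_arm(hand=[0.045, 0.045, 0.045, 0.045, 0.045], travel=[[-0.012, 0.04, 0], [-0.012, 0.04, 0], [-0.012, 0.04, 0], [-0.012, 0.04, 0], [-0.012, 0.04, 0]], yaw=[0.16, 0.16, 0.16, 0.16, 0.16])

```text
time_s: 10.3
position: [0.5891, 0.0016, 0.1792]
tool_rot: [[0.693, 0.721, 0.001], [0.721, -0.693, -0.0], [0.001, 0.001, -1.0]]
ft_force: [0.0, -0.4, -0.3]
grip_width: 0.0448
gripper_force: 0.0
```

Request:
jog_arm(hand=[0.045, 0.045, 0.045, 0.045, 0.045], travel=[[-0.012, 0.04, 0], [-0.012, 0.04, 0], [-0.012, 0.04, 0], [-0.013, 0.04, 0], [-0.013, 0.041, 0]], yaw=[0.16, 0.16, 0.16, 0.16, 0.145])

```text
time_s: 10.92
position: [0.5271, 0.2026, 0.1792]
tool_rot: [[-0.019, 1.0, 0.001], [1.0, 0.019, 0.0], [0.0, 0.001, -1.0]]
ft_force: [1.3, 0.5, -0.6]
grip_width: 0.0447
gripper_force: 0.0
```

Request:
jog_arm(hand=[0.045, 0.045, 0.045, 0.045, 0.045], travel=[[0, 0, -0.04], [0, 0, -0.03], [0, 0, -0.02], [0, 0, 0], [0, 0, 0]], yaw=[0, 0, 0, 0, 0])

```text
time_s: 11.55
position: [0.5281, 0.2014, 0.0896]
tool_rot: [[-0.014, 1.0, 0.002], [1.0, 0.014, 0.0], [0.0, 0.002, -1.0]]
ft_force: [0.1, -0.1, 0.6]
grip_width: 0.0447
gripper_force: 0.0
```

```bash
python3 - <<'E'
from h import *
s,im=snap('wrist','w4.png'); print(s['position'],s['tool_rot'][1][0])
C=cam('wrist',s); 
for y in (.2668,.2015,.1363): print(proj(C,[.527,y,.03])/.64)
cv2.imwrite('pics/w4b.png',cv2.resize(cv2.imread('pics/w4.png'),(800,600),interpolation=cv2.INTER_CUBIC))
E
```

```text
[0.52807998 0.20138482 0.08960215] 0.9999029670985888
[397.68292608 188.69294236]
[396.59058042 330.10753029]
[395.68293953 447.61031945]
```

View pics/w4b.png

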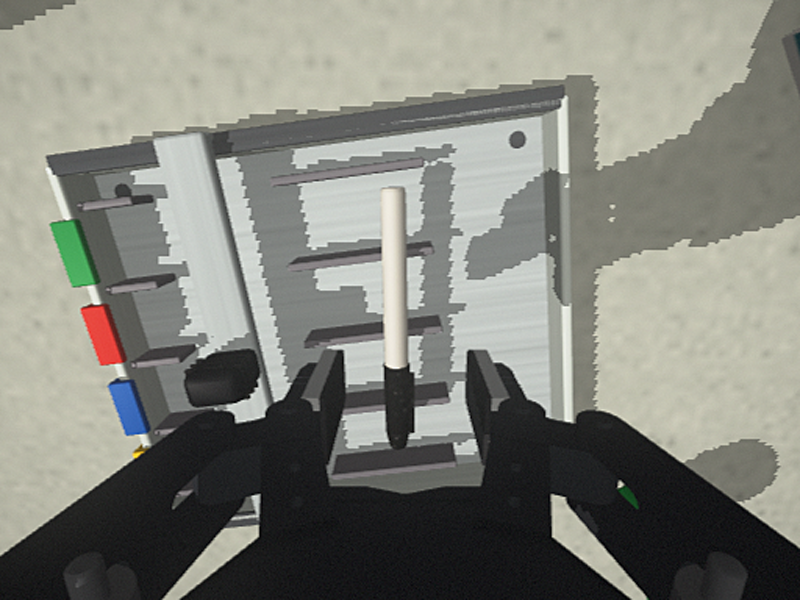

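The marker runs from (394,187) to (399,448), centred between the fingers and matching the prediction. I descend and grip.

Request:
jog_arm(hand=[0.045, 0.045, 0.045, 0.045, 0.045], travel=[[0, 0, -0.02], [0, 0, -0.02], [0, 0, -0.007], [0, 0, 0], [0, 0, 0]], yaw=[0, 0, 0, 0, 0])

```text
time_s: 12.22
position: [0.528, 0.2014, 0.0423]
tool_rot: [[-0.014, 1.0, 0.002], [1.0, 0.014, 0.0], [0.0, 0.002, -1.0]]
ft_force: [-0.2, -0.3, -0.4]
grip_width: 0.045
gripper_force: 0.0
```

Request:
jog_arm(hand=[0.008, 0.008, 0.008, 0.008, 0.008], travel=[[0, 0, 0], [0, 0, 0], [0, 0, 0], [0, 0, 0], [0, 0, 0]], yaw=[0, 0, 0, 0, 0], grip_force=30)

```text
time_s: 12.85
position: [0.5277, 0.2013, 0.0418]
tool_rot: [[-0.014, 1.0, 0.001], [1.0, 0.014, 0.0], [0.0, 0.001, -1.0]]
ft_force: [-1.8, -0.5, 5.9]
grip_width: 0.0122
gripper_force: 32.4
```

Request:
jog_arm(hand=[0.008, 0.008, 0.008, 0.008, 0.008], travel=[[0, 0, 0.01], [0, 0, 0.02], [0, 0, 0.03], [0, 0, 0.03], [0, 0, 0.03]], yaw=[0, 0, 0, 0, 0])

```text
time_s: 13.48
position: [0.5274, 0.2013, 0.1627]
tool_rot: [[-0.014, 1.0, 0.0], [1.0, 0.014, 0.0], [0.0, 0.0, -1.0]]
ft_force: [0.6, -0.2, -0.0]
grip_width: 0.0119
gripper_force: 31.6
```

Request:
jog_arm(hand=[0.008, 0.008, 0.008, 0.008, 0.008], travel=[[0.0075, -0.04, 0], [0.0075, -0.04, 0], [0.0075, -0.04, 0], [0.0075, -0.04, 0], [0.0075, -0.04, 0]], yaw=[0, 0, 0, 0, 0])

```text
time_s: 14.1
position: [0.5651, 0.0, 0.1618]
tool_rot: [[-0.014, 1.0, 0.0], [1.0, 0.014, -0.0], [-0.0, 0.0, -1.0]]
ft_force: [-0.3, 0.1, 0.4]
grip_width: 0.0122
gripper_force: 31.6
```

Request:
jog_arm(hand=[0.008, 0.008, 0.008, 0.008, 0.008], travel=[[0.0075, -0.04, 0], [0.0075, -0.04, 0], [0.0075, -0.04, -0.02], [0, 0, -0.04], [0, 0, -0.04]], yaw=[0, 0, 0, 0, 0])

```text
time_s: 14.72
position: [0.5875, -0.1193, 0.0607]
tool_rot: [[-0.013, 1.0, 0.001], [1.0, 0.013, -0.0], [-0.0, 0.001, -1.0]]
ft_force: [0.3, -0.2, 0.1]
grip_width: 0.0126
gripper_force: 31.6
```

Request:
jog_arm(hand=[0.008, 0.008, 0.008, 0.008, 0.008], travel=[[0, 0, -0.02], [0, 0, -0.01], [0, 0, -0.005], [0, 0, -0.003], [0, 0, -0.001]], yaw=[0, 0, 0, 0, 0])

```text
time_s: 15.35
position: [0.5879, -0.1187, 0.0235]
tool_rot: [[-0.014, 1.0, 0.001], [1.0, 0.014, -0.001], [-0.001, 0.001, -1.0]]
ft_force: [-2.8, 2.5, 10.1]
grip_width: 0.0121
gripper_force: 33.0
```

Touchdown felt at about 10 N. I release and go to the knob at (0.4505,0.184).

Request:
jog_arm(hand=[0.02, 0.035, 0.035, 0.035, 0.035], travel=[[0, 0, 0.001], [0, 0, 0.0], [0, 0, 0.03], [0, 0, 0.04], [0, 0, 0.05]], yaw=[0, 0, 0, 0, 0])

```text
time_s: 15.98
position: [0.587, -0.1186, 0.144]
tool_rot: [[-0.014, 1.0, -0.002], [1.0, 0.014, 0.001], [0.001, -0.002, -1.0]]
ft_force: [0.5, 0.1, 0.2]
grip_width: 0.0351
gripper_force: 0.0
```

```bash
python3 - <<'E'
from h import *
import pickle
s,im=snap('scene','sc2.png')
s2,im=snap('side','sd2.png')
a=cv2.imread('pics/sc2.png')[170:300,190:380]; b=cv2.imread('pics/sd2.png')[150:320,190:400]
print(s['position'])
cv2.imwrite('pics/crop2.png',np.vstack([cv2.resize(a,(438,300)),cv2.resize(b,(438,300))]))
E
```

```text
[ 0.58704523 -0.11856166  0.14402236]
```

View pics/crop2.png

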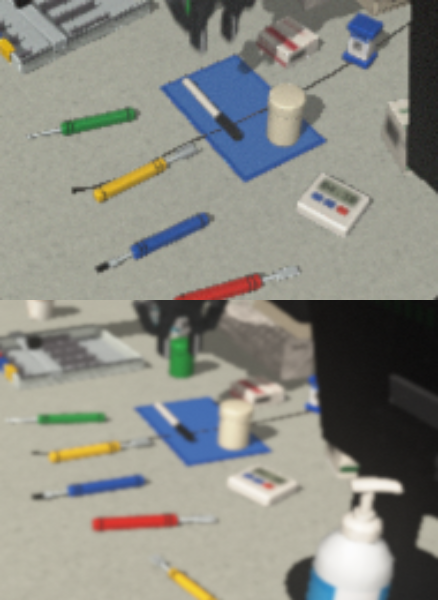

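Both crops show the jar upright (scene crop (287,112)) and the marker flat (212,108), both on the mat. Now the bar.

Request:
jog_arm(hand=[0.045, 0.045, 0.045, 0.045, 0.045], travel=[[-0.017, 0.038, 0], [-0.017, 0.038, 0], [-0.017, 0.038, 0], [-0.017, 0.038, 0], [-0.017, 0.038, 0]], yaw=[0.025, 0.025, 0.025, 0.025, 0.024])

```text
time_s: 16.7
position: [0.5017, 0.0724, 0.143]
tool_rot: [[-0.138, 0.99, -0.0], [0.99, 0.138, 0.0], [0.0, -0.0, -1.0]]
ft_force: [-0.4, 0.2, 0.4]
grip_width: 0.0451
gripper_force: 0.0
```

Request:
jog_arm(hand=[0.045, 0.045, 0.045, 0.045, 0.045], travel=[[-0.017, 0.038, 0], [-0.017, 0.038, 0], [-0.017, 0.036, -0.01], [0, 0, -0.01], [0, 0, 0]], yaw=[0, 0, 0, 0, 0])

```text
time_s: 17.32
position: [0.4514, 0.1829, 0.1226]
tool_rot: [[-0.138, 0.99, -0.001], [0.99, 0.138, -0.0], [-0.0, -0.001, -1.0]]
ft_force: [-0.6, -0.3, -0.2]
grip_width: 0.0449
gripper_force: 0.0
```

```bash
python3 - <<'E'
from h import *
s,im=snap('wrist','w5.png'); print(s['position'],s['tool_rot'][0])
C=cam('wrist',s); print(proj(C,[.4505,.1843,.062])/.64)
for y in (-60,-20,20,60):
    t=np.radians(7.9); X=np.array([-.1115,y/1e3]); print(y,proj(C,[.5+np.cos(t)*X[0]-np.sin(t)*X[1],.1912+np.sin(t)*X[0]+np.cos(t)*X[1],.03])/.64)
cv2.imwrite('pics/w5b.png',cv2.resize(cv2.imread('pics/w5.png'),(800,600),interpolation=cv2.INTER_CUBIC))
E
```

```text
[0.45139648 0.18294671 0.12258275] [-0.13773722  0.99046779 -0.00141623]
[397.69990746 326.00478527]
-60 [295.28488683 402.31041781]
-20 [290.02755244 339.4313572 ]
20 [284.24676853 270.29170689]
60 [277.86026305 193.90747206]
```

View pics/w5b.png

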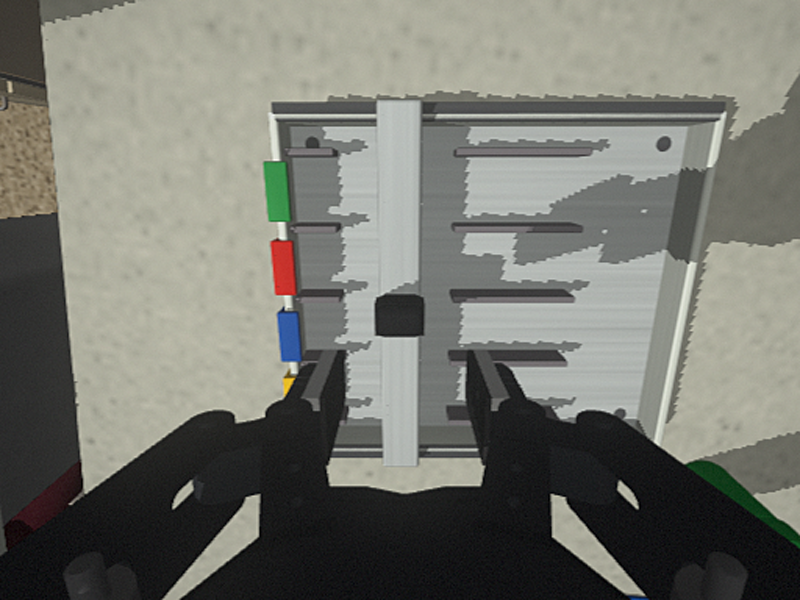

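The tray is square with the tool, so the yaw is right. The knob is at (399,318), 2–3 mm further in +y than predicted. Descending to grip it.

Request:
jog_arm(hand=[0.045, 0.045, 0.045, 0.045, 0.045], travel=[[0, 0.002, -0.02], [0, 0, -0.02], [0, 0, -0.02], [0, 0, -0.006], [0, 0, 0]], yaw=[0, 0, 0, 0, 0])

```text
time_s: 18.0
position: [0.452, 0.1849, 0.0575]
tool_rot: [[-0.137, 0.991, 0.0], [0.991, 0.137, 0.0], [-0.0, 0.0, -1.0]]
ft_force: [0.0, 0.3, 0.1]
grip_width: 0.0447
gripper_force: 0.0
```

Request:
jog_arm(hand=[0.018, 0.018, 0.018, 0.018, 0.018], travel=[[0, 0, 0], [0, 0, 0], [0, 0, 0], [0, 0, 0], [0, 0, 0]], yaw=[0, 0, 0, 0, 0], grip_force=25)

```text
time_s: 18.62
position: [0.4518, 0.1852, 0.0581]
tool_rot: [[-0.138, 0.99, 0.001], [0.99, 0.138, -0.0], [-0.0, 0.001, -1.0]]
ft_force: [-0.9, -1.9, 6.4]
grip_width: 0.0237
gripper_force: 28.0
```

Request:
jog_arm(hand=[0.018, 0.018, 0.018, 0.018, 0.018], travel=[[0.01, 0.0014, 0], [0.02, 0.0028, 0], [0.02, 0.0028, 0], [0.02, 0.0028, 0], [0.02, 0.0028, 0]], yaw=[0, 0, 0, 0, 0])

```text
time_s: 19.25
position: [0.5423, 0.1979, 0.0581]
tool_rot: [[-0.138, 0.99, 0.001], [0.99, 0.138, -0.0], [-0.0, 0.001, -1.0]]
ft_force: [-1.2, -0.8, 4.3]
grip_width: 0.0232
gripper_force: 27.9
```

Request:
jog_arm(hand=[0.018, 0.018, 0.018, 0.018, 0.018], travel=[[0.02, 0.0028, 0], [0.012, 0.0016, 0], [0.005, 0.0007, 0], [0.002, 0.0003, 0], [0.001, 0, 0]], yaw=[0, 0, 0, 0, 0])

```text
time_s: 19.88
position: [0.5768, 0.2028, 0.0579]
tool_rot: [[-0.139, 0.99, -0.011], [0.99, 0.139, -0.002], [-0.001, -0.012, -1.0]]
ft_force: [-25.9, -6.7, 20.6]
grip_width: 0.0231
gripper_force: 30.1
```

A 26 N reaction came a bit early. I ease off and check where the bar stands.

Request:
jog_arm(hand=[0.018, 0.03, 0.045, 0.045, 0.045], travel=[[-0.004, 0, 0], [0, 0, 0], [0, 0, 0], [0, 0, 0.04], [0, 0, 0.05]], yaw=[0, 0, 0, 0, 0])

```text
time_s: 20.5
position: [0.5772, 0.2033, 0.1474]
tool_rot: [[-0.138, 0.99, -0.003], [0.99, 0.138, -0.0], [0.0, -0.003, -1.0]]
ft_force: [1.2, -0.2, -0.0]
grip_width: 0.0451
gripper_force: 0.0
```

```bash
python3 - <<'E'
from h import *
s,im=snap('wrist','w6.png'); print(s['position'],s['ft_force'])
C=cam('wrist',s); t=np.radians(7.9)
w=lambda x,y,z:[.5+np.cos(t)*x-np.sin(t)*y,.1922+np.sin(t)*x+np.cos(t)*y,z]
print('bar edges top y=60 x 70,92',proj(C,w(.07,.06,.035))/.64,proj(C,w(.092,.06,.035))/.64,'wall far outer',proj(C,w(.114,.06,.026))/.64,'near wall',proj(C,w(-.114,.08,.026))/.64)
cv2.imwrite('pics/w6b.png',cv2.resize(cv2.imread('pics/w6.png'),(800,600),interpolation=cv2.INTER_CUBIC))
E
```

```text
[0.57721407 0.20333946 0.14737826] [ 1.24166182 -0.16245723 -0.03343481]
bar edges top y=60 x 70,92 [385.80833747 195.85854041] [425.19154794 195.81445756] wall far outer [462.46529576 195.02297868] near wall [ 61.64427785 159.2419514 ]
```

View pics/w6b.png

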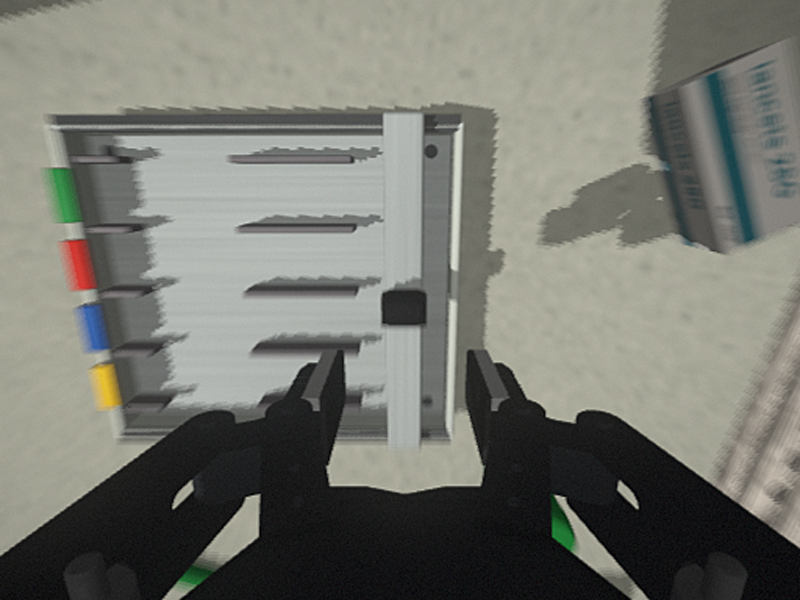

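The bar sits at columns 385–423, with the same spacing to the far wall as predicted for the end stop, so it is fully at the far end. Jar and marker are out. Now back above the instruments; I locate them by colour from here on.

Request:
jog_arm(hand=[0.045, 0.045, 0.045, 0.045, 0.045], travel=[[-0.016, -0.034, 0.03], [-0.016, -0.034, 0.03], [-0.016, -0.034, 0.03], [-0.016, -0.034, 0.03], [-0.016, -0.034, 0.03]], yaw=[-0.131, -0.131, -0.131, -0.131, -0.131])

```text
time_s: 21.18
position: [0.497, 0.0324, 0.2982]
tool_rot: [[0.498, 0.867, 0.0], [0.867, -0.498, 0.0], [0.0, 0.0, -1.0]]
ft_force: [1.3, -0.2, -0.3]
grip_width: 0.045
gripper_force: 0.0
```

Request:
jog_arm(hand=[0.045, 0.045, 0.045, 0.045, 0.045], travel=[[-0.016, -0.034, 0], [-0.016, -0.034, 0], [-0.016, -0.034, 0], [-0.016, -0.034, 0], [-0.016, -0.034, 0]], yaw=[-0.131, -0.131, -0.131, -0.131, -0.131])

```text
time_s: 21.8
position: [0.4171, -0.1377, 0.2973]
tool_rot: [[0.923, 0.384, 0.0], [0.384, -0.923, -0.0], [0.0, 0.0, -1.0]]
ft_force: [-0.1, -0.7, -0.8]
grip_width: 0.045
gripper_force: 0.0
```

Request:
jog_arm(hand=[0.045, 0.045, 0.045, 0.045, 0.045], travel=[[-0.016, -0.034, 0], [-0.016, -0.034, 0], [-0.016, -0.034, 0], [0, 0, 0], [0, 0, 0]], yaw=[-0.131, -0.131, -0.131, 0, 0])

```text
time_s: 22.42
position: [0.3697, -0.2384, 0.2972]
tool_rot: [[1.0, 0.007, 0.0], [0.007, -1.0, 0.0], [0.0, -0.0, -1.0]]
ft_force: [0.3, 0.1, 0.5]
grip_width: 0.0451
gripper_force: 0.0
```

```bash
cat >> h.py <<'E'
HS={'green':[(45,75)],'yellow':[(18,34)],'blue':[(105,122)],'red':[(0,7),(173,180)]}
def handles(C,im,z=.010):
    h=cv2.cvtColor(im,cv2.COLOR_RGB2HSV)
    for n,rs in HS.items():
        m=sum(cv2.inRange(h,(a,110,60),(b,255,255)) for a,b in rs)
        m=cv2.morphologyEx(m,cv2.MORPH_CLOSE,np.ones((5,5),np.uint8))
        k,lab,st,ce=cv2.connectedComponentsWithStats(m)
        for i in range(1,k):
            if st[i,4]<60 : continue
            v,u=np.nonzero(lab==i); P=np.array([at(C,a,b,z)[:2] for a,b in zip(u,v)])
            (cx,cy),(w,l),_=cv2.minAreaRect((P*1e4).astype(np.float32))
            c=P.mean(0); ax=np.linalg.svd(P-c,full_matrices=False)[2][0]; ax*=np.sign(ax[0])
            if .03<max(w,l)/1e4<.2 and min(w,l)/1e4<.04: print(n,'px',ce[i].round(),'ctr',c.round(4),'rect',np.round([cx/1e4,cy/1e4],4),'size',np.round([w/10,l/10],1),'yaw',np.degrees(np.arctan2(ax[1],ax[0])).round(1))
E
python3 - <<'E'
from h import *
s,im=snap('wrist','w7.png'); print(s['position'],s['tool_rot'][0]); handles(cam('wrist',s),im)
print('old w1'); import pickle
handles(cam('wrist',pickle.load(open('s1.pkl','rb'))),cv2.cvtColor(cv2.imread('pics/w1.png'),cv2.COLOR_BGR2RGB))
E
```

```text
[ 0.36968428 -0.23836377  0.29720379] [9.99976573e-01 6.84339719e-03 1.48062136e-04]
green px [142. 104.] ctr [ 0.4529 -0.0626] rect [ 0.451  -0.0622] size [15.6 98.8] yaw -12.5
yellow px [214. 111.] ctr [ 0.4431 -0.1705] rect [ 0.4415 -0.1705] size [99.6 14.7] yaw 3.0
yellow px [431.  97.] ctr [ 0.4651 -0.4904] rect [ 0.4651 -0.4906] size [10.5 73.7] yaw -72.6
yellow px [ 19. 143.] ctr [0.3952 0.1328] rect [0.3962 0.1269] size [12.6 48.4] yaw -85.7
blue px [187.  12.] ctr [ 0.5724 -0.1383] rect [ 0.5709 -0.141 ] size [ 32.1 196. ] yaw -88.8
blue px [279. 111.] ctr [ 0.4439 -0.2669] rect [ 0.4421 -0.2668] size [99.1 13. ] yaw 0.2
red px [341. 107.] ctr [ 0.4506 -0.3584] rect [ 0.4491 -0.3581] size [15.2 99.7] yaw -11.5
old w1
green px [137. 104.] ctr [ 0.4532 -0.0631] rect [ 0.4514 -0.0628] size [15.5 99.2] yaw -12.9
yellow px [210. 111.] ctr [ 0.4429 -0.171 ] rect [ 0.4413 -0.171 ] size [99.8 14.8] yaw 2.9
yellow px [427.  97.] ctr [ 0.4643 -0.4916] rect [ 0.4642 -0.4913] size [10.3 73.5] yaw -73.1
yellow px [ 16. 143.] ctr [0.3964 0.1326] rect [0.3978 0.1261] size [13.  49.1] yaw -85.9
blue px [182.  12.] ctr [ 0.5727 -0.1391] rect [ 0.5711 -0.1422] size [ 32.2 195.5] yaw -89.1
blue px [275. 111.] ctr [ 0.4438 -0.2676] rect [ 0.4413 -0.2675] size [12.5 99.4] yaw 0.2
red px [336. 106.] ctr [ 0.4499 -0.3591] rect [ 0.4483 -0.3587] size [14.8 99.8] yaw -11.8
```

All four handles measure 100×14 mm, agree with the earlier view to 1 mm, and have not been moved. Red first: centre (0.450,-0.358), yaw −11.5°.

Request:
jog_arm(hand=[0.04, 0.04, 0.04, 0.04, 0.04], travel=[[0.016, -0.024, -0.03], [0.016, -0.024, -0.03], [0.016, -0.024, -0.03], [0.016, -0.024, -0.03], [0.016, -0.024, -0.03]], yaw=[-0.042, -0.042, -0.042, -0.042, -0.04])

```text
time_s: 23.1
position: [0.4508, -0.3584, 0.1464]
tool_rot: [[0.98, -0.2, 0.0], [-0.2, -0.98, -0.0], [0.0, 0.0, -1.0]]
ft_force: [-0.7, -0.4, 0.2]
grip_width: 0.04
gripper_force: 0.0
```

Request:
jog_arm(hand=[0.04, 0.04, 0.04, 0.04, 0.04], travel=[[0, 0, -0.04], [0, 0, -0.04], [0, 0, -0.03], [0, 0, -0.012], [0, 0, 0]], yaw=[0, 0, 0, 0, 0])

```text
time_s: 23.72
position: [0.4499, -0.3582, 0.0253]
tool_rot: [[0.98, -0.2, -0.0], [-0.2, -0.98, 0.0], [-0.0, -0.0, -1.0]]
ft_force: [-0.8, -0.2, -0.5]
grip_width: 0.04
gripper_force: 0.0
```

Request:
jog_arm(hand=[0.04, 0.01, 0.01, 0.01, 0.01], travel=[[0, 0, -0.004], [0, 0, 0], [0, 0, 0], [0, 0, 0], [0, 0, 0]], yaw=[0, 0, 0, 0, 0], grip_force=35)

```text
time_s: 24.35
position: [0.4497, -0.3589, 0.0221]
tool_rot: [[0.98, -0.201, 0.001], [-0.201, -0.98, -0.001], [0.001, 0.001, -1.0]]
ft_force: [0.0, 0.8, 5.7]
grip_width: 0.0128
gripper_force: 35.5
```

Request:
jog_arm(hand=[0.01, 0.01, 0.01, 0.01, 0.01], travel=[[0, 0, 0.01], [0, 0, 0.02], [0, 0, 0.03], [0, 0, 0.03], [0, 0, 0.04]], yaw=[0, 0, 0, 0, 0])

```text
time_s: 24.98
position: [0.4491, -0.3583, 0.1523]
tool_rot: [[0.98, -0.201, -0.001], [-0.201, -0.98, 0.001], [-0.001, -0.001, -1.0]]
ft_force: [0.7, 0.2, -0.2]
grip_width: 0.0128
gripper_force: 34.8
```

Gripped at 12.8 mm. Carrying it to the red compartment at (0.447,0.205), yaw 7.9°.

Request:
jog_arm(hand=[0.01, 0.01, 0.01, 0.01, 0.01], travel=[[0, 0.03, 0], [0, 0.05, 0], [0, 0.055, 0], [0, 0.055, 0], [0, 0.055, 0]], yaw=[0.034, 0.034, 0.034, 0.034, 0.034])

```text
time_s: 25.6
position: [0.4492, -0.112, 0.1518]
tool_rot: [[1.0, -0.032, 0.001], [-0.032, -1.0, -0.0], [0.001, 0.0, -1.0]]
ft_force: [0.5, 0.3, 0.2]
grip_width: 0.0134
gripper_force: 34.7
```

Request:
jog_arm(hand=[0.01, 0.01, 0.01, 0.01, 0.01], travel=[[0, 0.055, 0], [0, 0.055, 0], [0, 0.055, 0], [0, 0.055, 0], [-0.002, 0.055, 0]], yaw=[0.034, 0.034, 0.034, 0.034, 0.034])

```text
time_s: 26.22
position: [0.4473, 0.1631, 0.1519]
tool_rot: [[0.99, 0.138, 0.001], [0.138, -0.99, 0.0], [0.001, 0.0, -1.0]]
ft_force: [1.2, -1.1, -0.0]
grip_width: 0.013
gripper_force: 34.7
```

Request:
jog_arm(hand=[0.01, 0.01, 0.01, 0.01, 0.01], travel=[[0, 0.03, 0], [0, 0.013, -0.02], [0, 0, -0.04], [0, 0, -0.02], [0, 0, 0]], yaw=[0, 0, 0, 0, 0])

```text
time_s: 26.85
position: [0.4469, 0.2042, 0.0707]
tool_rot: [[0.991, 0.137, -0.002], [0.137, -0.991, -0.0], [-0.003, 0.0, -1.0]]
ft_force: [-0.7, 0.1, -0.0]
grip_width: 0.0127
gripper_force: 34.7
```

```bash
python3 - <<'E'
from h import *
s,im=snap('wrist','w8.png'); print(s['position'],s['tool_rot'][0])
C=cam('wrist',s); t=np.radians(7.9)
w=lambda x,y,z:[.5+np.cos(t)*x-np.sin(t)*y,.1922+np.sin(t)*x+np.cos(t)*y,z]
for y in (-.04,0,.04): print('fin ends',y,proj(C,w(-.019,y,.022))/.64,proj(C,w(.051,y,.022))/.64)
cv2.imwrite('pics/w8b.png',cv2.resize(cv2.imread('pics/w8.png'),(800,600),interpolation=cv2.INTER_CUBIC))
E
```

```text
[0.44691645 0.20419077 0.07074841] [ 0.99052113  0.13733799 -0.00248413]
fin ends -0.04 [542.71437722 274.37169842] [559.46326024  96.75254929]
fin ends 0 [449.90420321 274.48887636] [455.22053374  96.91586699]
fin ends 0.04 [357.12352879 274.60601705] [351.01502029  97.07912639]
```

View pics/w8b.png

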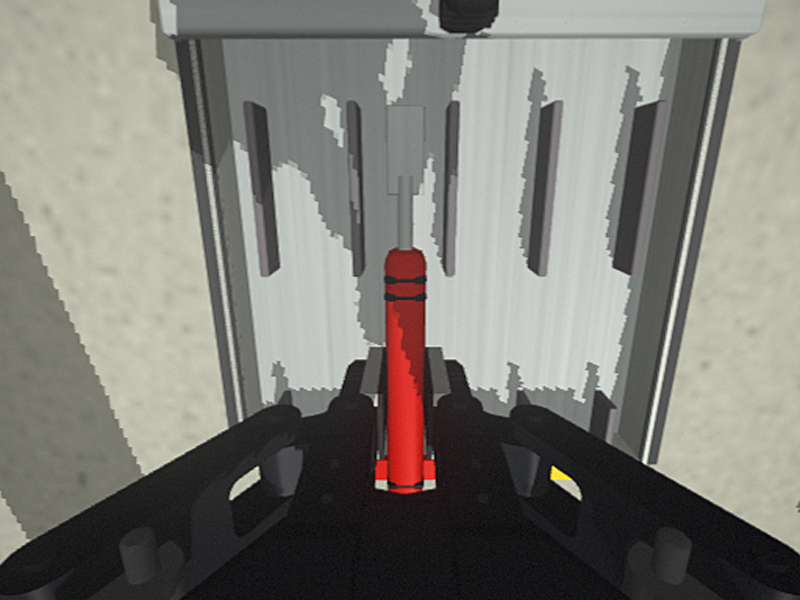

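The red handle is centred over the red compartment (405,380), spatula forward between the fins at 352 and 452. Fin positions match prediction within about 1 px. I lower and release.

Request:
jog_arm(hand=[0.01, 0.01, 0.01, 0.01, 0.01], travel=[[0, 0, -0.02], [0, 0, -0.015], [0, 0, -0.005], [0, 0, -0.003], [0, 0, -0.001]], yaw=[0, 0, 0, 0, 0])

```text
time_s: 27.52
position: [0.4478, 0.2044, 0.0279]
tool_rot: [[0.991, 0.137, 0.001], [0.137, -0.991, 0.0], [0.001, -0.0, -1.0]]
ft_force: [-0.1, -0.2, 0.1]
grip_width: 0.0129
gripper_force: 34.7
```

Request:
jog_arm(hand=[0.018, 0.026, 0.026, 0.026, 0.026], travel=[[0, 0, 0], [0, 0, 0], [0, 0, 0], [0, 0, 0.02], [0, 0, 0.04]], yaw=[0, 0, 0, 0, 0])

```text
time_s: 28.15
position: [0.4468, 0.2041, 0.0871]
tool_rot: [[0.991, 0.137, -0.003], [0.137, -0.991, -0.001], [-0.003, 0.0, -1.0]]
ft_force: [0.3, -0.1, 0.2]
grip_width: 0.0258
gripper_force: 0.0
```

Request:
jog_arm(hand=[0.04, 0.04, 0.04, 0.04, 0.04], travel=[[-0.01, -0.04, 0.05], [-0.02, -0.05, 0.05], [-0.02, -0.05, 0.05], [-0.02, -0.05, 0.04], [0, -0.05, 0.02]], yaw=[-0.03, -0.03, -0.03, -0.03, -0.02])

```text
time_s: 28.78
position: [0.3842, -0.0169, 0.2799]
tool_rot: [[1.0, -0.002, 0.003], [-0.002, -1.0, -0.001], [0.003, 0.001, -1.0]]
ft_force: [1.4, 0.2, -0.2]
grip_width: 0.0402
gripper_force: 0.0
```

Request:
jog_arm(hand=[0.04, 0.04, 0.04, 0.04, 0.04], travel=[[0, -0.04, 0], [0, -0.03, 0], [0, 0, 0], [0, 0, 0], [0, 0, 0]], yaw=[0, 0, 0, 0, 0])

```text
time_s: 29.4
position: [0.3851, -0.085, 0.2779]
tool_rot: [[1.0, -0.001, 0.0], [-0.001, -1.0, 0.0], [0.0, -0.0, -1.0]]
ft_force: [0.1, 1.4, -0.2]
grip_width: 0.04
gripper_force: 0.0
```

```bash
python3 - <<'E'
from h import *
s,im=snap('wrist','w9.png'); print(s['position'],s['tool_rot'][0]); handles(cam('wrist',s),im)
E
```

```text
[ 0.38512139 -0.08503418  0.27789523] [ 9.99999584e-01 -9.11351763e-04  3.17464094e-05]
green px [244. 116.] ctr [ 0.4527 -0.0621] rect [ 0.451  -0.0617] size [12.7 99.1] yaw -12.6
green px [ 36. 169.] ctr [0.3769 0.2523] rect [0.377  0.2516] size [12.  34.7] yaw -83.1
yellow px [319. 122.] ctr [ 0.4434 -0.1703] rect [ 0.4412 -0.1707] size [98.7 14.3] yaw 2.9
yellow px [118. 157.] ctr [0.3941 0.1266] rect [0.3946 0.1233] size [12.7 41.3] yaw -84.2
blue px [386. 122.] ctr [ 0.4434 -0.2664] rect [ 0.4416 -0.2662] size [99.4 16.2] yaw 0.2
blue px [ 90. 161.] ctr [0.3884 0.1689] rect [0.3887 0.167 ] size [11.9 36.2] yaw -82.6
red px [ 56. 119.] ctr [0.4493 0.2068] rect [0.4478 0.2065] size [101.2  21. ] yaw 7.9
red px [ 64. 165.] ctr [0.3826 0.2096] rect [0.383 0.207] size [12.6 39.7] yaw -83.9
```

Red lies in its compartment at yaw 7.9°, and the others have not moved. Scoop next: (0.442,-0.1705), yaw 3°.

Request:
jog_arm(hand=[0.036, 0.036, 0.036, 0.036, 0.036], travel=[[0.012, -0.017, -0.03], [0.012, -0.017, -0.03], [0.012, -0.017, -0.03], [0.011, -0.017, -0.03], [0.01, -0.017, -0.03]], yaw=[0.01, 0.01, 0.01, 0.01, 0.01])

```text
time_s: 30.08
position: [0.4428, -0.1708, 0.1269]
tool_rot: [[0.999, 0.049, 0.0], [0.049, -0.999, -0.0], [0.0, 0.0, -1.0]]
ft_force: [0.9, -0.3, -0.2]
grip_width: 0.036
gripper_force: 0.0
```

Request:
jog_arm(hand=[0.036, 0.036, 0.036, 0.036, 0.036], travel=[[0, 0, -0.04], [0, 0, -0.03], [0, 0, -0.02], [0, 0, -0.01], [0, 0, -0.004]], yaw=[0, 0, 0, 0, 0])

```text
time_s: 30.7
position: [0.4424, -0.1706, 0.0238]
tool_rot: [[0.999, 0.048, 0.0], [0.048, -0.999, -0.0], [0.0, 0.0, -1.0]]
ft_force: [-0.1, -0.1, -0.2]
grip_width: 0.0361
gripper_force: 0.0
```

Request:
jog_arm(hand=[0.01, 0.01, 0.01, 0.01, 0.01], travel=[[0, 0, 0], [0, 0, 0], [0, 0, 0], [0, 0, 0], [0, 0, 0]], yaw=[0, 0, 0, 0, 0])

```text
time_s: 31.32
position: [0.4425, -0.1711, 0.0245]
tool_rot: [[0.999, 0.048, 0.001], [0.048, -0.999, -0.001], [0.001, 0.001, -1.0]]
ft_force: [-0.3, 1.2, 6.5]
grip_width: 0.0131
gripper_force: 35.6
```

Request:
jog_arm(hand=[0.01, 0.01, 0.01, 0.01, 0.01], travel=[[0, 0, 0.01], [0, 0, 0.02], [0, 0, 0.03], [0, 0, 0.03], [0, 0, 0.04]], yaw=[0, 0, 0, 0, 0])

```text
time_s: 31.95
position: [0.4417, -0.1706, 0.1551]
tool_rot: [[0.999, 0.048, -0.001], [0.048, -0.999, 0.001], [-0.001, -0.001, -1.0]]
ft_force: [-0.2, 0.5, -0.1]
grip_width: 0.0127
gripper_force: 34.8
```

Gripped. On to the yellow compartment at (0.458,0.126).

Request:
jog_arm(hand=[0.01, 0.01, 0.01, 0.01, 0.01], travel=[[0.002, 0.03, 0], [0.003, 0.05, 0], [0.003, 0.05, 0], [0.003, 0.05, 0], [0.003, 0.05, 0]], yaw=[0.018, 0.018, 0.018, 0.018, 0.018])

```text
time_s: 32.58
position: [0.456, 0.0607, 0.1545]
tool_rot: [[0.99, 0.138, 0.001], [0.138, -0.99, -0.0], [0.0, 0.0, -1.0]]
ft_force: [0.7, -0.1, -0.7]
grip_width: 0.013
gripper_force: 34.8
```

Request:
jog_arm(hand=[0.01, 0.01, 0.01, 0.01, 0.01], travel=[[0.002, 0.04, 0], [0, 0.026, -0.02], [0, 0, -0.04], [0, 0, -0.02], [0, 0, 0]], yaw=[0, 0, 0, 0, 0])

```text
time_s: 33.2
position: [0.4575, 0.1251, 0.0733]
tool_rot: [[0.991, 0.137, -0.003], [0.137, -0.991, -0.0], [-0.003, -0.0, -1.0]]
ft_force: [-0.0, -0.1, 0.3]
grip_width: 0.0131
gripper_force: 34.9
```

```bash
cat >> h.py <<'E'
def tloc(X):
    t=np.radians(7.9); R=np.array([[np.cos(t),-np.sin(t)],[np.sin(t),np.cos(t)]]); return ((np.array(X)[:2]-[.5,.1922])@R*1e3).round(1)
E
python3 - <<'E'
from h import *
s=env.observe(); print(s['position'],tloc(s['position']),s['tool_rot'][0])
E
```

```text
[0.45753885 0.12509888 0.07334692] [-51.3 -60.6] [ 0.99051053  0.13741123 -0.00265332]
```

Request:
jog_arm(hand=[0.01, 0.01, 0.01, 0.01, 0.01], travel=[[0, 0, -0.02], [0, 0, -0.015], [0, 0, -0.005], [0, 0, -0.003], [0, 0, -0.001]], yaw=[0, 0, 0, 0, 0])

```text
time_s: 33.83
position: [0.4585, 0.1251, 0.0304]
tool_rot: [[0.991, 0.137, 0.001], [0.137, -0.991, -0.0], [0.001, 0.0, -1.0]]
ft_force: [0.2, -1.2, -1.7]
grip_width: 0.013
gripper_force: 34.8
```

Request:
jog_arm(hand=[0.018, 0.026, 0.026, 0.026, 0.026], travel=[[0, 0, 0], [0, 0, 0], [0, 0, 0], [0, 0, 0.02], [0, 0, 0.04]], yaw=[0, 0, 0, 0, 0])

```text
time_s: 34.45
position: [0.4575, 0.125, 0.0897]
tool_rot: [[0.991, 0.137, -0.003], [0.137, -0.991, -0.0], [-0.003, -0.0, -1.0]]
ft_force: [0.9, -0.4, 1.4]
grip_width: 0.026
gripper_force: 0.0
```

Request:
jog_arm(hand=[0.04, 0.04, 0.04, 0.04, 0.04], travel=[[-0.01, -0.04, 0.05], [-0.02, -0.05, 0.05], [-0.02, -0.05, 0.05], [-0.02, -0.05, 0.04], [0, -0.04, 0]], yaw=[-0.03, -0.03, -0.03, -0.03, -0.02])

```text
time_s: 35.08
position: [0.3955, -0.0867, 0.2631]
tool_rot: [[1.0, -0.004, 0.005], [-0.004, -1.0, -0.003], [0.005, 0.003, -1.0]]
ft_force: [0.4, 0.0, -0.3]
grip_width: 0.0397
gripper_force: 0.0
```

Request:
jog_arm(hand=[0.04, 0.04, 0.04, 0.04, 0.04], travel=[[0, -0.03, 0], [0, 0, 0], [0, 0, 0], [0, 0, 0], [0, 0, 0]], yaw=[0, 0, 0, 0, 0])

```text
time_s: 35.7
position: [0.3959, -0.1144, 0.2604]
tool_rot: [[1.0, -0.001, 0.0], [-0.001, -1.0, 0.0], [0.0, -0.0, -1.0]]
ft_force: [-0.3, 0.4, 0.8]
grip_width: 0.0398
gripper_force: 0.0
```

```bash
python3 - <<'E'
from h import *
s,im=snap('wrist','w10.png'); print(s['position'],s['tool_rot'][0]); handles(cam('wrist',s),im)
print(tloc([.4493,.2068]))
E
```

```text
[ 0.39592257 -0.11443879  0.26044125] [ 9.99999491e-01 -1.00733467e-03  6.39784770e-05]
green px [222. 124.] ctr [ 0.4529 -0.0622] rect [ 0.4509 -0.0618] size [13.4 99.1] yaw -12.8
green px [  9. 179.] ctr [0.3763 0.2521] rect [0.3766 0.2513] size [11.9 32.9] yaw -80.0
blue px [369. 131.] ctr [ 0.4435 -0.2665] rect [ 0.4416 -0.2663] size [98.  15.5] yaw 0.1
blue px [ 62. 171.] ctr [0.3877 0.171 ] rect [0.388  0.1692] size [12.2 37.2] yaw -83.3
red px [ 27. 127.] ctr [0.4489 0.2073] rect [0.4476 0.2068] size [100.4  23.7] yaw 7.8
red px [ 35. 175.] ctr [0.3819 0.212 ] rect [0.3824 0.2095] size [12.7 40.6] yaw -84.4
red px [300. 302.] ctr [ 0.1619 -0.1822] rect [ 0.1624 -0.1827] size [22. 45.] yaw -4.6
[-48.2  21.4]
```

Green and blue are unmoved. Blue next at (0.442,-0.2665). Its tip points to −x, so it needs a half turn in transit.

Request:
jog_arm(hand=[0.04, 0.04, 0.04, 0.04, 0.04], travel=[[0.01, -0.03, -0.03], [0.009, -0.03, -0.03], [0.009, -0.03, -0.03], [0.009, -0.03, -0.03], [0.009, -0.032, -0.02]], yaw=[0, 0, 0, 0, 0])

```text
time_s: 36.38
position: [0.442, -0.2675, 0.119]
tool_rot: [[1.0, -0.002, -0.001], [-0.002, -1.0, 0.001], [-0.001, -0.001, -1.0]]
ft_force: [-0.0, 0.4, -0.6]
grip_width: 0.0402
gripper_force: 0.0
```

Request:
jog_arm(hand=[0.04, 0.04, 0.04, 0.04, 0.04], travel=[[0, 0, -0.04], [0, 0, -0.03], [0, 0, -0.02], [0, 0, -0.006], [0, 0, -0.002]], yaw=[0, 0, 0, 0, 0])

```text
time_s: 37.0
position: [0.4422, -0.2671, 0.0226]
tool_rot: [[1.0, -0.002, 0.0], [-0.002, -1.0, -0.0], [0.0, 0.0, -1.0]]
ft_force: [0.2, -0.1, -0.4]
grip_width: 0.0399
gripper_force: 0.0
```

Request:
jog_arm(hand=[0.01, 0.01, 0.01, 0.01, 0.01], travel=[[0, 0, 0], [0, 0, 0], [0, 0, 0], [0, 0, 0], [0, 0, 0]], yaw=[0, 0, 0, 0, 0])

```text
time_s: 37.62
position: [0.4422, -0.2674, 0.0232]
tool_rot: [[1.0, -0.002, 0.001], [-0.002, -1.0, -0.001], [0.001, 0.001, -1.0]]
ft_force: [0.6, 0.8, 5.9]
grip_width: 0.0126
gripper_force: 35.7
```

Request:
jog_arm(hand=[0.01, 0.01, 0.01, 0.01, 0.01], travel=[[0, 0, 0.01], [0, 0, 0.02], [0, 0, 0.03], [0, 0, 0.03], [0, 0, 0.04]], yaw=[0, 0, 0, 0, 0])

```text
time_s: 38.25
position: [0.4415, -0.2667, 0.1536]
tool_rot: [[1.0, -0.002, -0.001], [-0.002, -1.0, 0.001], [-0.001, -0.001, -1.0]]
ft_force: [-0.0, 0.4, -0.3]
grip_width: 0.0126
gripper_force: 35.0
```

Request:
jog_arm(hand=[0.01, 0.01, 0.01, 0.01, 0.01], travel=[[0, 0.024, 0], [0, 0.024, 0], [0, 0.024, 0], [0, 0.024, 0], [0, 0.024, 0]], yaw=[0.18, 0.18, 0.18, 0.18, 0.18])

```text
time_s: 38.88
position: [0.4417, -0.1463, 0.153]
tool_rot: [[0.619, 0.786, 0.0], [0.786, -0.619, -0.0], [0.0, 0.0, -1.0]]
ft_force: [-0.4, 0.0, 0.2]
grip_width: 0.0127
gripper_force: 35.0
```

Request:
jog_arm(hand=[0.01, 0.01, 0.01, 0.01, 0.01], travel=[[0, 0.024, 0], [0, 0.024, 0], [0, 0.024, 0], [0, 0.024, 0], [0, 0.024, 0]], yaw=[0.18, 0.18, 0.18, 0.18, 0.18])

```text
time_s: 39.5
position: [0.4417, -0.0263, 0.1529]
tool_rot: [[-0.231, 0.973, 0.0], [0.973, 0.231, -0.0], [-0.0, 0.0, -1.0]]
ft_force: [-0.1, -0.0, -0.1]
grip_width: 0.0126
gripper_force: 35.0
```

Request:
jog_arm(hand=[0.01, 0.01, 0.01, 0.01, 0.01], travel=[[0.002, 0.024, 0], [0.002, 0.024, 0], [0.002, 0.024, 0], [0.002, 0.024, 0], [0.002, 0.024, 0]], yaw=[0.18, 0.18, 0.18, 0.18, 0.18])

```text
time_s: 40.12
position: [0.4517, 0.0937, 0.1529]
tool_rot: [[-0.906, 0.424, 0.0], [0.424, 0.906, -0.0], [-0.0, 0.0, -1.0]]
ft_force: [0.4, 1.2, -0.2]
grip_width: 0.0129
gripper_force: 35.0
```

Request:
jog_arm(hand=[0.01, 0.01, 0.01, 0.01, 0.01], travel=[[0, 0.024, 0], [0, 0.024, 0], [0, 0.024, 0], [0, 0, 0], [0, 0, 0]], yaw=[0.18, 0.18, 0.18, 0.04, 0])

```text
time_s: 40.75
position: [0.4517, 0.1651, 0.1528]
tool_rot: [[-0.991, -0.136, 0.0], [-0.136, 0.991, 0.0], [-0.0, -0.0, -1.0]]
ft_force: [-0.3, 0.1, -1.0]
grip_width: 0.0128
gripper_force: 35.0
```

```bash
python3 - <<'E'
from h import *
s=env.observe(); print(s['position'],tloc(s['position']),np.degrees(np.arctan2(s['tool_rot'][1][0],s['tool_rot'][0][0])),s['q'])
E
```

```text
[0.45172239 0.16505647 0.15279318] [-51.6 -20.3] -172.19990496440553 [ 5.93110588e+00  2.06981389e+01  9.38100629e+01 -1.23749292e-03
  6.54779369e+01 -9.18684755e+01]
```

Request:
jog_arm(hand=[0.01, 0.01, 0.01, 0.01, 0.01], travel=[[0, 0, -0.04], [0, 0, -0.04], [0, 0, -0.03], [0, 0, -0.01], [0, 0, -0.004]], yaw=[0, 0, 0, 0, 0])

```text
time_s: 41.38
position: [0.4522, 0.1648, 0.0287]
tool_rot: [[-0.991, -0.135, 0.0], [-0.135, 0.991, 0.0], [-0.0, -0.0, -1.0]]
ft_force: [-0.6, 0.3, -0.3]
grip_width: 0.013
gripper_force: 35.0
```

Request:
jog_arm(hand=[0.01, 0.018, 0.026, 0.026, 0.026], travel=[[0, 0, 0], [0, 0, 0], [0, 0, 0], [0, 0, 0.0], [0, 0, 0.04]], yaw=[0, 0, 0, 0, 0])

```text
time_s: 42.0
position: [0.4508, 0.1647, 0.0673]
tool_rot: [[-0.991, -0.136, -0.005], [-0.136, 0.991, -0.001], [0.005, 0.0, -1.0]]
ft_force: [0.5, 0.7, 0.7]
grip_width: 0.026
gripper_force: 0.0
```

Request:
jog_arm(hand=[0.026, 0.04, 0.04, 0.04, 0.04], travel=[[0, 0, 0.05], [0.015, -0.05, 0.05], [0.015, -0.05, 0.05], [0.015, -0.05, 0.03], [0.015, -0.05, 0]], yaw=[0, -0.09, -0.09, -0.09, -0.088])

```text
time_s: 42.62
position: [0.5088, -0.0233, 0.2375]
tool_rot: [[-0.975, 0.223, 0.005], [0.223, 0.975, -0.001], [-0.005, -0.0, -1.0]]
ft_force: [0.6, 0.6, -0.2]
grip_width: 0.0399
gripper_force: 0.0
```

Request:
jog_arm(hand=[0.04, 0.04, 0.04, 0.04, 0.04], travel=[[0.008, -0.025, 0], [0, 0, 0], [0, 0, 0], [0, 0, 0], [0, 0, 0]], yaw=[0, 0, 0, 0, 0])

```text
time_s: 43.25
position: [0.5157, -0.0458, 0.235]
tool_rot: [[-0.976, 0.219, 0.0], [0.219, 0.976, -0.0], [-0.0, 0.0, -1.0]]
ft_force: [0.2, -0.0, 0.1]
grip_width: 0.0398
gripper_force: 0.0
```

```bash
python3 - <<'E'
from h import *
s,im=snap('wrist','w11.png'); print(s['position'],np.degrees(np.arctan2(s['tool_rot'][1][0],s['tool_rot'][0][0]))); handles(cam('wrist',s),im)
E
```

```text
[ 0.51568871 -0.0457659   0.23498863] 167.3597627432474
green px [235. 116.] ctr [ 0.4488 -0.0612] rect [ 0.451  -0.0617] size [12.9 98.7] yaw -12.7
green px [117. 377.] ctr [ 0.8248 -0.3661] rect [ 0.8248 -0.366 ] size [10.3 31.3] yaw -37.0
yellow px [381.  74.] ctr [0.4408 0.1258] rect [0.4467 0.133 ] size [120.3  39.7] yaw 4.5
blue px [413.  19.] ctr [0.3881 0.1676] rect [0.3884 0.166 ] size [12.3 35.1] yaw -82.8
blue px [416.  80.] ctr [0.4566 0.1675] rect [0.4589 0.1676] size [101.1  18.3] yaw 7.9
red px [447.   6.] ctr [0.3833 0.2063] rect [0.382  0.2055] size [14.6 40.8] yaw 88.8
red px [448.  63.] ctr [0.4455 0.2061] rect [0.4476 0.2062] size [101.2  20.2] yaw 7.8
red px [276. 295.] ctr [ 0.7228 -0.0645] rect [ 0.7261 -0.0656] size [11.5 59.3] yaw -83.9
red px [290. 309.] ctr [ 0.7541 -0.0475] rect [ 0.752  -0.0525] size [38.2  9.8] yaw 88.1
```

Blue lies in its compartment at yaw 7.9°. Green is at (0.451,-0.0617), yaw matched. I pick it up.

Request:
jog_arm(hand=[0.04, 0.04, 0.04, 0.04, 0.04], travel=[[-0.016, -0.004, -0.03], [-0.016, -0.004, -0.03], [-0.016, -0.004, -0.03], [-0.016, -0.004, -0.02], [-0.0005, 0, -0.005]], yaw=[0, 0, 0, 0, 0])

```text
time_s: 43.92
position: [0.4505, -0.0623, 0.1192]
tool_rot: [[-0.975, 0.22, -0.002], [0.22, 0.975, 0.001], [0.002, 0.0, -1.0]]
ft_force: [0.7, -0.2, 0.5]
grip_width: 0.0403
gripper_force: 0.0
```

Request:
jog_arm(hand=[0.04, 0.04, 0.04, 0.04, 0.04], travel=[[0, 0, -0.04], [0, 0, -0.03], [0, 0, -0.02], [0, 0, -0.006], [0, 0, -0.002]], yaw=[0, 0, 0, 0, 0])

```text
time_s: 44.55
position: [0.4521, -0.0626, 0.0223]
tool_rot: [[-0.976, 0.22, 0.001], [0.22, 0.976, -0.0], [-0.001, -0.0, -1.0]]
ft_force: [-0.8, -0.5, -0.2]
grip_width: 0.0398
gripper_force: 0.0
```

Request:
jog_arm(hand=[0.01, 0.01, 0.01, 0.01, 0.01], travel=[[0, 0, 0], [0, 0, 0], [0, 0, 0], [0, 0, 0], [0, 0, 0]], yaw=[0, 0, 0, 0, 0])

```text
time_s: 45.18
position: [0.4518, -0.0627, 0.0227]
tool_rot: [[-0.975, 0.22, 0.002], [0.22, 0.975, -0.001], [-0.002, -0.0, -1.0]]
ft_force: [-1.5, 2.0, 6.8]
grip_width: 0.013
gripper_force: 35.2
```

Request:
jog_arm(hand=[0.01, 0.01, 0.01, 0.01, 0.01], travel=[[0, 0, 0.01], [0, 0, 0.02], [0, 0, 0.03], [0, 0, 0.03], [0, 0, 0.04]], yaw=[0, 0, 0, 0, 0])

```text
time_s: 45.8
position: [0.4508, -0.0624, 0.1532]
tool_rot: [[-0.975, 0.22, -0.001], [0.22, 0.975, 0.0], [0.001, 0.0, -1.0]]
ft_force: [-0.4, -1.0, -0.3]
grip_width: 0.0129
gripper_force: 34.4
```

Request:
jog_arm(hand=[0.01, 0.01, 0.01, 0.01, 0.01], travel=[[0, 0.019, 0], [0, 0.019, 0], [0, 0.019, 0], [0, 0.019, 0], [0, 0.019, 0]], yaw=[-0.174, -0.174, -0.174, -0.174, -0.174])

```text
time_s: 46.42
position: [0.4511, 0.0331, 0.1525]
tool_rot: [[-0.456, 0.89, 0.0], [0.89, 0.456, -0.0], [-0.0, 0.0, -1.0]]
ft_force: [-0.4, -0.0, -0.7]
grip_width: 0.0127
gripper_force: 34.4
```

Request:
jog_arm(hand=[0.01, 0.01, 0.01, 0.01, 0.01], travel=[[0, 0.019, 0], [0, 0.019, 0], [0, 0.019, 0], [0, 0.019, 0], [0, 0.019, 0]], yaw=[-0.174, -0.174, -0.174, -0.174, -0.174])

```text
time_s: 47.05
position: [0.4511, 0.1281, 0.1525]
tool_rot: [[0.386, 0.922, 0.0], [0.922, -0.386, -0.0], [0.0, 0.0, -1.0]]
ft_force: [0.5, 0.5, -0.1]
grip_width: 0.0136
gripper_force: 34.4
```

Request:
jog_arm(hand=[0.01, 0.01, 0.01, 0.01, 0.01], travel=[[-0.002, 0.019, 0], [-0.002, 0.019, 0], [-0.002, 0.019, 0], [-0.002, 0.019, 0], [-0.001, 0.019, 0]], yaw=[-0.174, -0.174, -0.174, -0.174, -0.174])

```text
time_s: 47.68
position: [0.442, 0.223, 0.1525]
tool_rot: [[0.954, 0.299, 0.0], [0.299, -0.954, -0.0], [0.0, 0.0, -1.0]]
ft_force: [0.1, 0.6, -0.6]
grip_width: 0.0132
gripper_force: 34.4
```

Request:
jog_arm(hand=[0.01, 0.01, 0.01, 0.01, 0.01], travel=[[0, 0.022, 0], [0, 0, 0], [0, 0, 0], [0, 0, 0], [0, 0, 0]], yaw=[-0.172, 0, 0, 0, 0])

```text
time_s: 48.3
position: [0.4424, 0.244, 0.1519]
tool_rot: [[0.991, 0.137, -0.0], [0.137, -0.991, -0.0], [-0.0, 0.0, -1.0]]
ft_force: [0.3, -0.2, -1.1]
grip_width: 0.0127
gripper_force: 34.4
```

```bash
python3 - <<'E'
from h import *
s,im=snap('wrist','w12.png'); print(s['position'],tloc(s['position']),np.degrees(np.arctan2(s['tool_rot'][1][0],s['tool_rot'][0][0])))
C=cam('wrist',s); handles(C,im,.012)
cv2.imwrite('pics/w12b.png',cv2.resize(cv2.imread('pics/w12.png'),(800,600),interpolation=cv2.INTER_CUBIC))
E
```

```text
[0.44239877 0.24396695 0.15193747] [-49.9  59.2] 7.899284546114808
green px [259. 228.] ctr [0.3921 0.2375] rect [0.3858 0.2363] size [195.7  26.7] yaw 7.9
yellow px [375. 184.] ctr [0.459  0.1253] rect [0.4567 0.125 ] size [101.4  17.5] yaw 8.4
yellow px [373. 247.] ctr [0.3893 0.109 ] rect [0.3892 0.1097] size [12.4 34.2] yaw -82.1
blue px [337. 178.] ctr [0.4601 0.1663] rect [0.4576 0.1659] size [100.   15.4] yaw 8.2
blue px [335. 247.] ctr [0.3836 0.1512] rect [0.3835 0.1511] size [12.4 31.6] yaw -82.4
red px [298. 184.] ctr [0.4486 0.2047] rect [0.4458 0.2044] size [101.4  14.5] yaw 8.0
```

View pics/w12b.png

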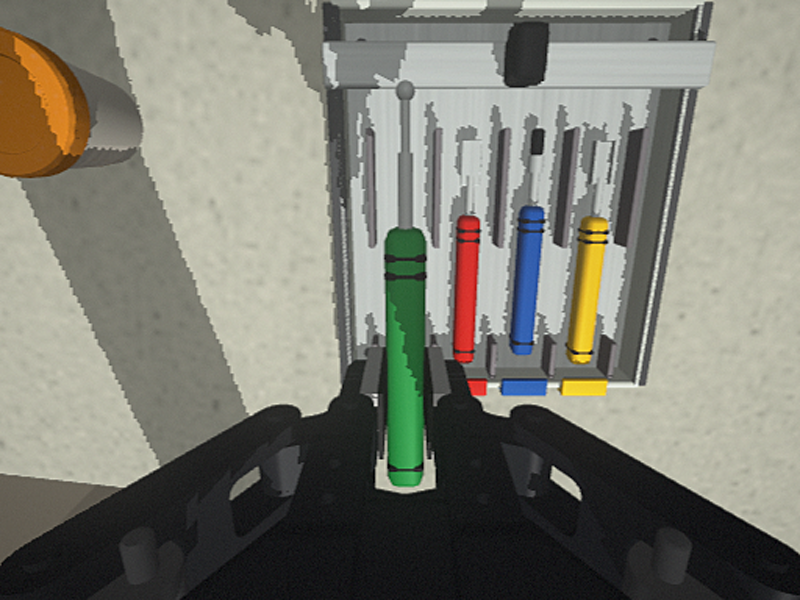

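Red, blue and yellow lie straight in their own compartments: handles at (466,290), (527,280), (588,290), tips between the fins. Green is centred over the green lane. I lower it, release, then go to the knob at about (0.579,0.203).

Request:
jog_arm(hand=[0.01, 0.01, 0.01, 0.01, 0.01], travel=[[-0.001, 0.0005, -0.04], [0, 0, -0.04], [0, 0, -0.03], [0, 0, -0.01], [0, 0, -0.004]], yaw=[0, 0, 0, 0, 0])

```text
time_s: 48.98
position: [0.4417, 0.2449, 0.0281]
tool_rot: [[0.991, 0.137, 0.0], [0.137, -0.991, 0.0], [0.0, -0.0, -1.0]]
ft_force: [0.0, -0.3, -0.6]
grip_width: 0.0129
gripper_force: 34.4
```

Request:
jog_arm(hand=[0.01, 0.018, 0.026, 0.026, 0.026], travel=[[0, 0, 0], [0, 0, 0], [0, 0, 0], [0, 0, 0.0], [0, 0, 0.04]], yaw=[0, 0, 0, 0, 0])

```text
time_s: 49.6
position: [0.4402, 0.2445, 0.0667]
tool_rot: [[0.991, 0.137, -0.005], [0.137, -0.991, -0.001], [-0.005, 0.001, -1.0]]
ft_force: [0.7, -0.5, 0.2]
grip_width: 0.026
gripper_force: 0.0
```

Request:
jog_arm(hand=[0.026, 0.04, 0.04, 0.04, 0.04], travel=[[0, 0, 0.04], [0.03, -0.01, 0.02], [0.04, -0.01, 0], [0.04, -0.01, 0], [0.03, -0.011, 0]], yaw=[0, 0, 0, 0, 0])

```text
time_s: 50.22
position: [0.5827, 0.2034, 0.1278]
tool_rot: [[0.991, 0.137, 0.0], [0.137, -0.991, 0.0], [0.0, -0.0, -1.0]]
ft_force: [-1.1, 0.9, 0.0]
grip_width: 0.04
gripper_force: 0.0
```

Request:
jog_arm(hand=[0.04, 0.04, 0.04, 0.04, 0.04], travel=[[0, 0, 0], [0, 0, 0], [0, 0, 0], [0, 0, 0], [0, 0, 0]], yaw=[0, 0, 0, 0, 0])

```text
time_s: 50.85
position: [0.5811, 0.2041, 0.128]
tool_rot: [[0.99, 0.138, 0.0], [0.138, -0.99, 0.0], [0.0, -0.0, -1.0]]
ft_force: [0.5, -0.0, 0.4]
grip_width: 0.04
gripper_force: 0.0
```

```bash
python3 - <<'E'
from h import *
s,im=snap('wrist','w13.png'); print(s['position'],tloc(s['position']))
C=cam('wrist',s); 
h=cv2.cvtColor(im,cv2.COLOR_RGB2HSV)[...,2]; 
p=proj(C,[.5802,.2033,.062]); print(p)
m=(h<60).astype(np.uint8); k,lab,st,ce=cv2.connectedComponentsWithStats(m)
for i in range(1,k):
    if st[i,4]>150: print(st[i],ce[i].round(),tloc(at(C,*ce[i],.058)))
E
```

```text
[0.58107382 0.20412934 0.1280366 ] [81.9  0.7]
[260.40395856 212.25557237]
[118   0  64  31 294] [149.  15.] [215.5  72.1]
[ 397   70   66   52 1314] [427.  99.] [ 163.9 -116.1]
[250 190  20  38 658] [260. 207.] [83.6  0.6]
[    0   221   512   163 45124] [258. 330.] [-34.6   2.1]
```

The knob blob is at pixel (260,207), centred between the fingers. I descend and grip.

Request:
jog_arm(hand=[0.04, 0.04, 0.04, 0.04, 0.04], travel=[[0, 0, -0.03], [0, 0, -0.02], [0, 0, -0.015], [0, 0, -0.005], [0, 0, 0]], yaw=[0, 0, 0, 0, 0])

```text
time_s: 51.52
position: [0.5815, 0.204, 0.0581]
tool_rot: [[0.991, 0.137, 0.0], [0.137, -0.991, 0.0], [0.0, -0.0, -1.0]]
ft_force: [-0.8, 0.2, 0.6]
grip_width: 0.0404
gripper_force: 0.0
```

Request:
jog_arm(hand=[0.012, 0.012, 0.012, 0.012, 0.012], travel=[[0, 0, 0], [0, 0, 0], [0, 0, 0], [0, 0, 0], [0, 0, 0]], yaw=[0, 0, 0, 0, 0], grip_force=40)

```text
time_s: 52.15
position: [0.5818, 0.2037, 0.0588]
tool_rot: [[0.991, 0.137, 0.002], [0.137, -0.991, -0.0], [0.002, 0.0, -1.0]]
ft_force: [-0.8, -2.4, 5.6]
grip_width: 0.015
gripper_force: 42.1
```

Request:
jog_arm(hand=[0.012, 0.012, 0.012, 0.012, 0.012], travel=[[-0.01, -0.0014, 0], [-0.02, -0.0028, 0], [-0.02, -0.0028, 0], [-0.02, -0.0028, 0], [-0.02, -0.0028, 0]], yaw=[0, 0, 0, 0, 0])

```text
time_s: 52.78
position: [0.4915, 0.1911, 0.0587]
tool_rot: [[0.991, 0.137, 0.003], [0.137, -0.991, 0.0], [0.003, 0.0, -1.0]]
ft_force: [2.1, -3.1, 6.9]
grip_width: 0.0151
gripper_force: 42.1
```

Request:
jog_arm(hand=[0.012, 0.012, 0.012, 0.012, 0.012], travel=[[-0.02, -0.0028, 0], [-0.01, -0.0014, 0], [-0.005, -0.0007, 0], [-0.002, -0.0003, 0], [-0.001, 0, 0]], yaw=[0, 0, 0, 0, 0])

```text
time_s: 53.4
position: [0.454, 0.1859, 0.0587]
tool_rot: [[0.991, 0.137, 0.003], [0.137, -0.991, -0.0], [0.003, 0.001, -1.0]]
ft_force: [3.2, -4.3, 6.5]
grip_width: 0.015
gripper_force: 42.2
```

Request:
jog_arm(hand=[0.012, 0.012, 0.012, 0.012, 0.012], travel=[[-0.001, -0.0001, 0], [-0.001, -0.0001, 0], [-0.001, -0.0001, 0], [0, 0, 0], [0, 0, 0]], yaw=[0, 0, 0, 0, 0])

```text
time_s: 54.02
position: [0.452, 0.1856, 0.0587]
tool_rot: [[0.991, 0.137, 0.005], [0.137, -0.991, -0.0], [0.005, 0.001, -1.0]]
ft_force: [5.9, -4.4, 5.3]
grip_width: 0.0154
gripper_force: 41.8
```

Request:
jog_arm(hand=[0.012, 0.012, 0.012, 0.012, 0.012], travel=[[-0.001, -0.0001, 0], [-0.001, -0.0001, 0], [-0.001, 0, 0], [0, 0, 0], [0, 0, 0]], yaw=[0, 0, 0, 0, 0])

```text
time_s: 54.65
position: [0.4518, 0.1855, 0.0588]
tool_rot: [[0.991, 0.137, 0.011], [0.137, -0.991, 0.001], [0.011, 0.001, -1.0]]
ft_force: [17.1, -3.1, -6.0]
grip_width: 0.0149
gripper_force: 40.5
```

The bar is on its home stop: reaction 17 N, no further motion. I release without pulling back, retreat, and verify.

Request:
jog_arm(hand=[0.012, 0.02, 0.03, 0.04, 0.04], travel=[[0.002, 0, 0], [0, 0, 0], [0, 0, 0], [0, 0, 0.02], [0, 0, 0.05]], yaw=[0, 0, 0, 0, 0])

```text
time_s: 55.28
position: [0.4478, 0.1855, 0.1271]
tool_rot: [[0.991, 0.137, -0.006], [0.137, -0.991, -0.001], [-0.006, -0.0, -1.0]]
ft_force: [0.4, -0.6, -0.7]
grip_width: 0.0401
gripper_force: 0.0
```

Request:
jog_arm(hand=[0.04, 0.04, 0.04, 0.04, 0.04], travel=[[-0.01, -0.02, 0.05], [-0.01, -0.03, 0.05], [-0.01, -0.03, 0.05], [0, 0, 0.02], [0, 0, 0]], yaw=[0, 0, 0, 0, 0])

```text
time_s: 55.9
position: [0.4192, 0.1056, 0.2986]
tool_rot: [[0.991, 0.137, 0.002], [0.137, -0.991, 0.0], [0.002, 0.0, -1.0]]
ft_force: [-1.0, -0.1, -0.5]
grip_width: 0.0401
gripper_force: 0.0
```

Request:
jog_arm(hand=[0.04, 0.04, 0.04, 0.04, 0.04], travel=[[0, 0, 0], [0, 0, 0], [0, 0, 0], [0, 0, 0], [0, 0, 0]], yaw=[0, 0, 0, 0, 0])

```text
time_s: 56.52
position: [0.4193, 0.1057, 0.2977]
tool_rot: [[0.991, 0.137, -0.0], [0.137, -0.991, 0.0], [-0.0, -0.0, -1.0]]
ft_force: [-0.0, -0.5, 0.6]
grip_width: 0.04
gripper_force: 0.0
```

```bash
python3 - <<'E'
from h import *
s,im=snap('wrist','w14.png'); C=cam('wrist',s); print(s['position'])
t=np.radians(7.9); w=lambda x,y,z:[.5+np.cos(t)*x-np.sin(t)*y,.1922+np.sin(t)*x+np.cos(t)*y,z]
print('bar pred edges y=40',proj(C,w(-.061,.04,.035))/.75,proj(C,w(-.039,.04,.035))/.75)
snap('side','sd3.png')
a=cv2.imread('pics/w14.png')[0:270]; b=cv2.imread('pics/sd3.png')[150:300,190:400]
print(proj(C,w(-.061,.04,.035)),proj(C,w(-.039,.04,.035)),proj(C,w(-.114,.04,.026)))
cv2.imwrite('pics/fin.png',np.vstack([cv2.resize(a,(600,316)),cv2.resize(b,(600,280))]))
E
```

```text
[0.41934013 0.1056675  0.29774987]
bar pred edges y=40 [240.38120639 190.07519413] [238.66166685 169.34388749]
[180.2859048  142.55639559] [178.99625014 127.00791562] [184.83900777 176.66092815]
```

View pics/fin.png

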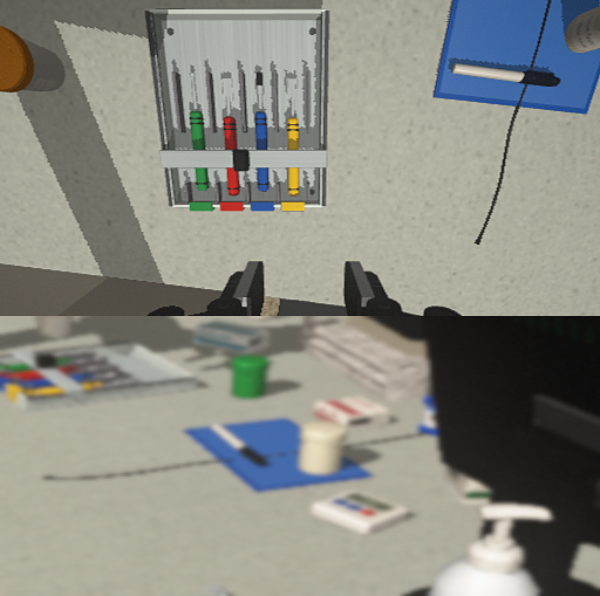

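The final picture shows each instrument under the bar in its own colour. The bar spans rows 149–167, which is the home position predicted. The jar stands upright and the marker lies on the mat. Handing in.

```bash
python3 -c "
from rig import env
print(env.close_job())"
```

```text
the job is handed in; nothing more can be done
None
```

The job is done and handed in: jar upright and marker flat on the mat, all four instruments in their own colour's compartment with handles at the tab end, and the bar fully home, after about 57 s of robot time.

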